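Hold a kit tin in its sloped dock and draw off the deep lid

TASK

The closed aluminium tin sits loose in the sloped dock. Push the dock's steel fork by its post fully home over the foot of the tin so that the base is held down, then draw the tight, deep lid straight off along the slope of the tin without pulling the base out. Stand the lid mouth down on the bare counter to the right of the dock without dropping it, leaving the tin base held by the fork and all the other things where they are.

Things in the scene. Friction and masses are not known exactly. Their poses are not given: they have to be found in the camera images.
- dock: Grey steel stand, 172 x 104 mm, 120 high, fixed. Its deck slopes 30 degrees, low edge to the robot. Origin on the counter under the seat centre, which is 90 mm up; x level to the high side, y left, z up; deck spans y -52 to 52 mm, normal (-0.5, 0, 0.866). Stops 9 mm high and side guides 13 mm high keep the tin's foot from sliding on the deck; nothing but the fork keeps it down.
- tin_base: Tin's bottom, aluminium, loose on the deck and tilted with it. Origin: centre of underside; x uphill, y left, z the tin's axis (deck normal). Foot 90 x 84 x 4 mm; sleeve 78 x 48 mm, to z = 60. 0.18 to 0.3 kg. Sprung pads on its y sides (z 41 to 51) press on the lid inside: the lid drags 9 to 18 N for its first 45 mm, so an unheld base comes along.
- tin_lid: Deep lid, aluminium, loose, 86 (x) x 56 (y) x 57 (z) mm, wall 2.5, 54 deep, 0.08 to 0.17 kg. Origin: centre of its open rim; z to its flat closed top. Closed, the rim is 6 mm above the base's underside and the axes match the base's; 1.5 mm clearance a side; clear of the sleeve after 54 mm along the tin's axis. Grip it across the 56 mm width, near the top.
- fork (a joint): Travel (m) of the steel hold-down fork, which slides uphill along the deck between the side guides: crossbar 86 mm at its downhill end, a tine each side. 0 to 0.012 at the start (open, tines short of the tin). At the stop, 0.066, the tines lie 1.5 mm above the left and right edges of the tin's foot, beside the lid. Takes about 3 N to push; stays where left.
- fork_post (a point): Top centre of the upright round black post (12 mm diameter, 43 mm clear above the crossbar, along the deck normal, top 55 mm above the deck) in the middle of the fork's crossbar, by which it is pushed. Axes: x uphill along the slide, z along the deck normal. Fully home, it stands 70 mm downhill of the seat centre, 27 mm from the lid.
- timer: White bench timer, 66 x 66 x 20 mm, bystander on the right. Origin at the centre of its underside.
- tape: Roll of tan tape lying flat, 98 mm across, 24 mm high, bystander on the right. Origin at the centre of its underside.
- carton: Small upright printed carton 50 x 75 x 65 mm, bystander at the left front. Origin at the centre of its underside.
- pen: White pen lying, 11 x 145 x 9 mm (long along its y), bystander. Origin at the centre of its underside. The big analyser behind it fronts at world x = 0.60 for y below 0.10, tall; but for this pen the counter before it, x 0.44 to 0.60, is bare from y = -0.15 to 0.03.
- bottle_a: Small white bottle with screw cap, 24 x 25 x 44 mm, bystander left of or behind the dock. Origin at the centre of its underside.
- bottle_b: Another such small white bottle, 24 x 25 x 44 mm, bystander left of or behind the dock. Origin at the centre of its underside.
- glass: Clear empty beaker, 72 mm across, 87 mm high, bystander left of and behind the dock. Origin at the centre of its underside.

How it is judged (in metres and radians):
On the way, in this order (a step that is already met when the one before it is completed fails the run):
1. the fork is pushed home over the foot (beyond 61 mm) while the lid is still on (value of joint fork above 0.061 m and z of tin_lid in the frame of tin_base below 0.012 m), for 0.2 s.
2. the lid is drawn off along the tin's axis: clear of the sleeve, within 20 mm of the axis in x and y and within 0.15 rad of it (z of tin_lid in the frame of tin_base above 0.059 m and angle between the z axis of tin_lid and the z axis of tin_base, either way round below 0.15 rad and x of tin_lid in the frame of tin_base between -0.02 and 0.02 m and y of tin_lid in the frame of tin_base between -0.02 and 0.02 m).
At the end, for the whole second after the job is handed in: The lid stands upright (0.06 rad), mouth down on the counter (4 mm), at rest, released, over 75 mm right of the dock centre (dock y < -0.075); the fork is beyond 61 mm, the tin base within 6 mm and each bystander within 30 mm of where it stood (value of joint fork above 0.061 m and distance of tin_base from where it was at the start of the episode below 0.006 m and angle between tin_lid's own z axis and vertical below 0.06 rad and height (world z) of tin_lid between -0.004 and 0.004 m and y of tin_lid in the frame of dock below -0.075 m and linear speed of tin_lid below 0.01 m/s and contact force between tin_lid and the fingers below 0.1 N and distance of each of timer, tape, carton, pen, bottle_a, bottle_b, glass from where it was at the start of the episode below 0.03 m); the robot touches nothing.
It fails at once if the tin base is pulled more than 12 mm out of its place (distance of tin_base from where it was at the start of the episode above 0.012 m).
It fails at once if the lid is dropped or thrown (faster than 1.3 m/s) (linear speed of tin_lid above 1.3 m/s).
It fails at once if a bystander is moved more than 40 mm or knocked over (distance of any of timer, tape, carton, pen, bottle_a, bottle_b, glass from where it was at the start of the episode above 0.04 m or angle between any of carton, bottle_a, bottle_b, glass's own z axis and vertical above 0.6 rad).
It also fails if it takes over 56 s, if anything falls off the work surface, if the arm or the gripper's body presses on something with over 40 N, if the wrist force passes 120 N, or if a joint passes its speed limit or range.

ROBOT

A 7-joint arm with a two-finger parallel gripper is mounted at the origin on a cart in front of the work surface, level with it; the furniture and walls round the work are solid. World frame = base frame: x ahead of the robot, y to its left, z up, the work surface at z = 0. Lengths are in m, angles in degrees, forces in N, time in s.
With the tool pointing down it reaches from about 0.425 to 0.875 m from the base axis. Payload 4.7 kg.
Tool frame: the origin (TCP) lies at the very end of the fingers, on their centre line; the grasp point (between the pads) lies 19 mm behind it; z points along the fingers, y is the direction in which the jaws open and shut (so a half turn about z gives the same grasp; the last joint's range is limited). The gripper opens to 87 mm and grips with 3 to 60 N. Pads are 19 mm wide; open, the fingers measure 117 mm over their backs; the gripper's body (75 mm by 190 mm) begins 51 mm behind the grasp point.
Start: joints at [76.381, 18.392, -4.016, 83.108, 1.295, 78.541, -3.26], TCP at [0.162, -0.63, 0.198] pointing down, gripper open.
Joint ranges: [-163.93, 163.93], [-17.29, 119.83], [-79.2, 71.16], [3.27, 140.29], [-89.18, 269.18], [5.43, 117.66], [-154.24, 154.24]. Speed limits (degrees/s): [147.25, 147.25, 180, 180, 180, 180, 180].

INTERFACE

Orientations are given as [roll, pitch, yaw] about the fixed x, y, z axes, in that order (R = Rz(yaw) Ry(pitch) Rx(roll)).
In Python, from cell import env gives the robot as it stands.
- The arm moves only by the tool servo_tool, never from a script. Its argument "increments" is a list that holds one entry, the list of rows, each a list of 7 numbers: the shift along the tool's x, y, z in m, then the turn, a rotation vector about the tool's x, y, z in degrees, then the opening, from -1 (shut) to 1 (fully open). In form: [[[dx, dy, dz, rx, ry, rz, fingers], ...]]. A call has 1 to 20 rows; each row is the pose to reach, as a shift and turn from the pose commanded when the call began, along the tool's axes at that moment; what a row does not reach only later rows make up. A row lasts 1/10 s, in which the tool goes at most 50 mm and 8.59 degrees, less where a joint would pass 70% of its speed; a pose out of reach is approached as far as the arm can. A call with a gripper value outside its range is refused whole. The fingers move at their own pace and stop on an object; "squeeze" is the grip in N (left out, the last holds). Time passes only in rows, so rows that repeat a pose let the fingers close. It gives the time, the measured TCP pose, the force and the opening at its end, in the units of the state.
- env.get_obs(): the state, without advancing time (a new reading comes with each control period).
- env.read_camera(name): name is "side" or "top" or "wrist"; returns a dict with "frame" (400x640x3 uint8, blue, green, red), "intrinsics" (3x3 intrinsics, pixels), "rvec" (rotation vector, rad) and "tvec" (3), from world to camera coordinates, as OpenCV has them. Camera axes: x right, y down, z forward; pixel columns grow to the right and rows downward; lengths in m; the calibration is good to about 2 mm. A picture is of the moment at which its call begins. There is no depth.
- env.sign_off(): hands the job in, once; it reports no verdict.
The state is a dict: "time_s": time; "qpos": joint angles; "joint_velocities": joint speeds; "effort": joint torques, N m; "tool_pos": TCP position; "tool_rot": TCP orientation; "force": force on the tool from outside, world axes, zero at the start; "wrist_torque": the same for the moment, N m; "grip_width": finger opening in m.
Only numpy, scipy, OpenCV 4.12 (cv2) and the standard library are available. Lean on these libraries where they do the work, as an engineer would, in place of code of your own. Each camera call takes 0.05 s, during which the arm holds its last target.

## Working session

There is one attempt and no reset: what is moved stays moved. The work goes in short steps, Python scripts to look and compute and a tool call to move; the robot and the scene stay as the last step left them, time stands still between calls to the robot, and variables do not carry over. Pictures are saved under pics/ and viewed, and the job is handed in when it is done.

Besides the shell and the picture viewer there is one more tool, called after "Request:" by a JSON object that holds its "op" and its "data", one argument or row to a line. servo_tool: Moves the arm, as the interface text tells. Its arguments: {"type":"object","properties":{"increments":{"type":"array","items":{"type":"array","items":{"type":"array","items":{"type":"number"}}}},"squeeze":{"type":"number"}},"required":["increments"]}

```bash
mkdir -p pics; ls; cat > h.py <<'E'
import numpy as np, cv2
from cell import env
def cam(n):
    c=env.read_camera(n); R=cv2.Rodrigues(np.array(c['rvec'],float))[0]; return c['frame'],np.array(c['intrinsics'],float),R,np.array(c['tvec'],float).ravel()
def ray(K,R,t,px):
    d=R.T@np.linalg.inv(K)@np.array([px[0],px[1],1.]); return -R.T@t,d/np.linalg.norm(d)
def onz(K,R,t,px,z):
    o,d=ray(K,R,t,px); return o+d*(z-o[2])/d[2]
def tri(r1,r2):
    (o1,d1),(o2,d2)=r1,r2
    A=np.stack([d1,-d2],1); s=np.linalg.lstsq(A,o2-o1,rcond=None)[0]
    a=o1+s[0]*d1;b=o2+s[1]*d2; return (a+b)/2,np.linalg.norm(a-b)
def proj(K,R,t,P):
    p=K@(R@np.asarray(P,float)+t); return p[:2]/p[2]
E
python3 - <<'E'
from h import *
for n in ['side','top','wrist']:
    f,K,R,t=cam(n); cv2.imwrite(f'pics/{n}0.png',f); np.savez(f'{n}0.npz',f=f,K=K,R=R,t=t); print(n,K[0,0],-R.T@t,R[2])
print(env.get_obs())
E
```

```text
pics
side 488.4559364167312 [-0.63983559  0.62212665  0.73224851] [ 0.81301618 -0.38272061 -0.43878198]
top 441.28072329349135 [-0.01526341  0.27508691  1.53520979] [ 0.38297279 -0.12677257 -0.91501943]
wrist 357.92657718320453 [ 0.23872692 -0.60998842  0.38405676] [-0.27973675 -0.07104387 -0.95744458]
{'time_s': 0.15, 'qpos': array([76.38074067, 18.42921961, -4.01344128, 83.15965354,  1.2960859 ,
       78.54106131, -3.2604734 ]), 'joint_velocities': array([-0.08461716, -0.16846937, -0.15077324, -0.10281395,  0.04995226,
       -0.05387444, -0.12203246]), 'effort': array([-5.67221450e-04, -4.91796935e+01, -4.04968131e-01, -3.12879431e+01,
       -6.39333017e-02,  4.05010453e-02,  1.49891839e-04]), 'tool_pos': array([ 0.16175381, -0.62907558,  0.19720639]), 'tool_rot': array([-1.79915335e+02,  6.84355935e-03,  1.44264354e+01]), 'force': array([-0.32648573,  0.00365236, -0.63830661]), 'wrist_torque': array([-0.02503813,  0.00310925,  0.01341907]), 'grip_width': 0.08679019482770597}
```

View pics/side0.png

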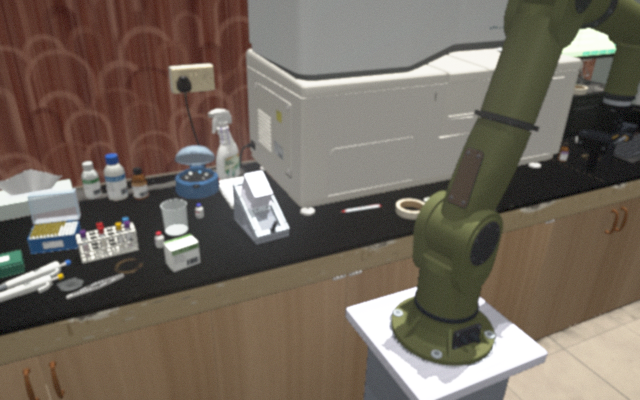

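View pics/top0.png

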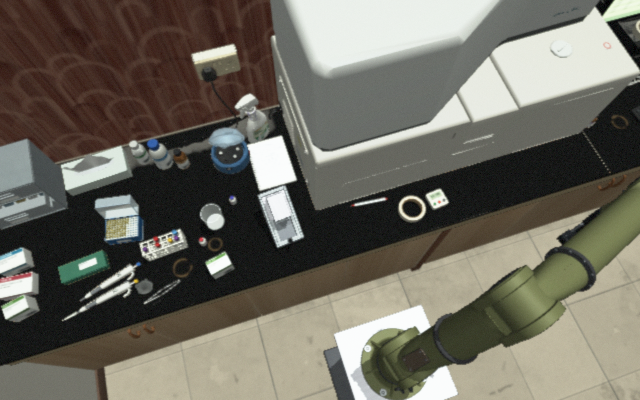

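```bash
python3 - <<'E'
from h import *
for n,(x,y,w,h) in {'side':(215,150,90,100),'top':(240,170,80,90)}.items():
    f=np.load(f'{n}0.npz')['f'][y:y+h,x:x+w]
    s=6 if n=='side' else 6.6
    cv2.imwrite(f'pics/{n}z.png',cv2.resize(f,None,fx=6,fy=6,interpolation=cv2.INTER_CUBIC))
f=np.load('top0.npz')['f'][150:300,180:480]
cv2.imwrite('pics/topw.png',cv2.resize(f,None,fx=2.6,fy=2.6,interpolation=cv2.INTER_CUBIC))
E
```

```text
(no output)
```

View pics/sidez.png

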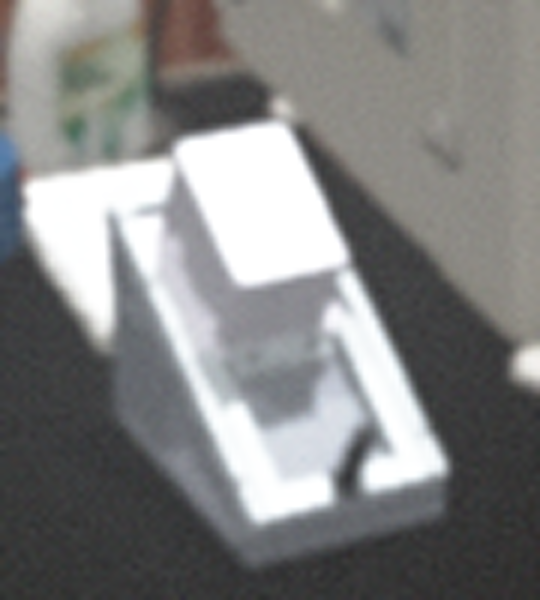

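View pics/topz.png

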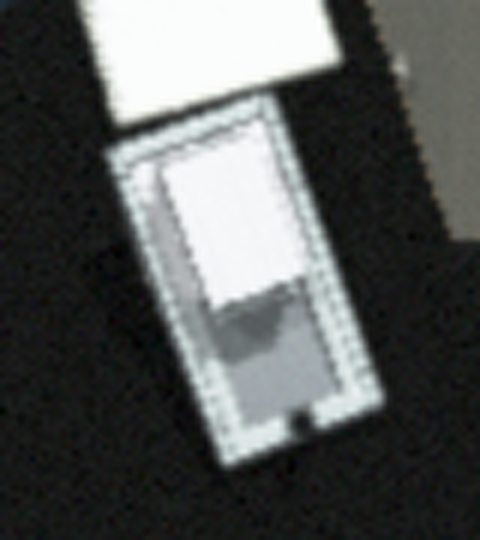

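View pics/topw.png

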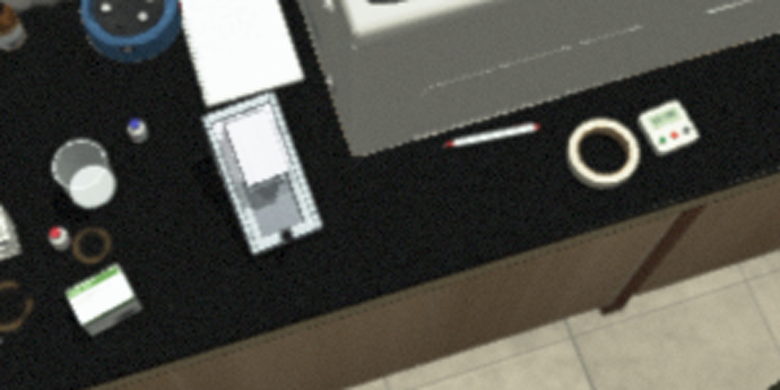

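```bash
python3 - <<'E'
from h import *
D={n:np.load(f'{n}0.npz') for n in ['side','top']}
Q={}
for n,(x,y,w,h) in {'side':(235,165,45,40),'top':(262,188,35,38)}.items():
    f=D[n]['f'][y:y+h,x:x+w]; g=cv2.resize(f.min(2),None,fx=8,fy=8,interpolation=cv2.INTER_CUBIC)
    for th in (225,240):
        m=(g>th).astype(np.uint8)
        m=cv2.morphologyEx(m,cv2.MORPH_OPEN,np.ones((41,41)))
        cs,_=cv2.findContours(m,cv2.RETR_EXTERNAL,cv2.CHAIN_APPROX_NONE)
        c=max(cs,key=cv2.contourArea); 
        hull=cv2.convexHull(c); q=cv2.approxPolyN(hull,4) if hasattr(cv2,'approxPolyN') else None
        q=q.reshape(-1,2)
        q=(q+0.5)/8-0.5+[x,y]; print(n,th,cv2.contourArea(c)/64,q.round(1).tolist())
    v=cv2.cvtColor(g,cv2.COLOR_GRAY2BGR); cv2.drawContours(v,[c],-1,(0,0,255),1); cv2.imwrite(f'pics/{n}c.png',v)
E
```

```text
side 225 458.953125 [[273.1, 193.3], [254.1, 197.3], [243.2, 173.6], [261.8, 169.8]]
side 240 436.28125 [[272.8, 193.1], [254.3, 197.1], [243.6, 173.6], [261.6, 170.1]]
top 225 392.828125 [[291.4, 214.4], [274.8, 220.9], [266.6, 197.4], [283.2, 190.8]]
top 240 330.875 [[289.8, 214.7], [275.1, 220.6], [267.3, 197.8], [281.8, 192.1]]
```

View pics/sidec.png

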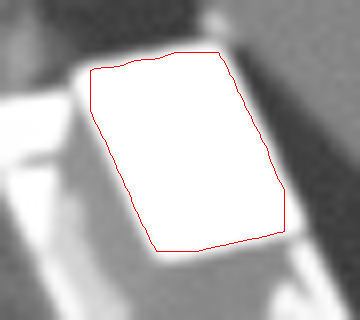

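View pics/topc.png

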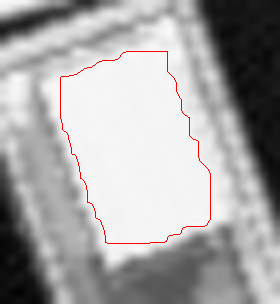

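```bash
python3 - <<'E'
from h import *
D={n:np.load(f'{n}0.npz') for n in ['side','top']}
def C(n): d=D[n]; return d['K'],d['R'],d['t']
s=np.array([[273.1,193.3],[254.1,197.3],[243.2,173.6],[261.8,169.8]])
t=np.array([[291.4,214.4],[274.8,220.9],[266.6,197.4],[283.2,190.8]])
P=[]
for a,b in zip(s,t):
    p,e=tri(ray(*C('side'),a),ray(*C('top'),b)); P.append(p); print(p.round(4),round(e,4))
P=np.array(P); print('mean',P.mean(0)); up=(P[2]+P[3]-P[0]-P[1])/2; print(np.linalg.norm(up),np.degrees(np.arctan2(up[1],up[0])),np.degrees(np.arctan2(up[2],np.hypot(*up[:2]))))
l=(P[1]+P[2]-P[0]-P[3])/2; print(np.linalg.norm(l),np.degrees(np.arctan2(-l[0],l[1])), l)
# side-only with heights
from scipy.optimize import least_squares
def model(v):
    y=v[2];Rz=np.array([[np.cos(y),-np.sin(y),0],[np.sin(y),np.cos(y),0],[0,0,1]])
    T=np.radians(30); Ry=np.array([[np.cos(T),0,-np.sin(T)],[0,1,0],[np.sin(T),0,np.cos(T)]])
    c=np.array([[-43,-28,63],[-43,28,63],[43,28,63],[43,-28,63]])/1000
    return (Rz@Ry@c.T).T+[v[0],v[1],.09]
for w in ('side','top','both'):
    def r(v):
        o=[]
        for n,q in (('side',s),('top',t)):
            if w in(n,'both'): o+= [ (proj(*C(n),p)-a) for p,a in zip(model(v),q)]
        return np.ravel(o)
    S=least_squares(r,[.57,.2,0]); print(w,S.x[:2],np.degrees(S.x[2]),np.abs(S.fun).max())
# items on the counter from the top image (topw coords /2.6+offset)
for nm,px in dict(pen1=(448,144),pen2=(536,127),tapeL=(568,152),tapeR=(638,152),timer=(668,127),boxfront=(355,155),boxleft=(300,0),frontL=(245,252),frontR=(321,228),backL=(205,118),backR=(277,95),edge=(600,215),edge2=(200,350)).items():
    u=np.array(px)/2.6+[180,150]; print(nm,onz(*C('top'),u,0).round(3))
E
```

```text
[0.5582 0.1806 0.1183] 0.0013
[0.5514 0.2412 0.1202] 0.0026
[0.6252 0.2467 0.1647] 0.0007
[0.6325 0.1864 0.1639] 0.0003
mean [0.59181461 0.21372338 0.14176906]
0.08680959007082682 4.367257397859637 31.21371494998612
0.06087710698972565 6.638968996995433 [-0.00703642  0.06045383  0.00135844]
side [0.61683398 0.21762317] 4.15412871028192 0.6310847813229543
top [0.62223575 0.21678566] 4.343037594180112 0.7828477506757281
both [0.62091997 0.21664805] 4.246248545409466 0.8882310218145335
pen1 [ 0.572 -0.057  0.   ]
pen2 [ 0.558 -0.189  0.   ]
tapeL [ 0.507 -0.219  0.   ]
tapeR [ 0.476 -0.316  0.   ]
timer [ 0.499 -0.374  0.   ]
boxfront [0.596 0.078 0.   ]
boxleft [0.869 0.079 0.   ]
frontL [0.503 0.269 0.   ]
frontR [0.504 0.157 0.   ]
backL [0.719 0.27  0.   ]
backR [0.723 0.158 0.   ]
edge [ 0.403 -0.226  0.   ]
edge2 [0.388 0.364 0.   ]
```

```bash
cat >> h.py <<'E'
from scipy.spatial.transform import Rotation as Ro
def to(pos,rpy):
    o=env.get_obs(); R=Ro.from_euler('xyz',o['tool_rot'],degrees=True); T=Ro.from_euler('xyz',rpy,degrees=True)
    d=R.inv().apply(np.array(pos)-o['tool_pos']); r=(R.inv()*T).as_rotvec(degrees=True)
    print('shift',d.round(4),'turn',r.round(2),'n>=',np.linalg.norm(d)/.05,np.linalg.norm(r)/8.59)
E
python3 -c "
from h import *
to([.45,-.2,.27],[180,0,8])"
```

```text
shift [ 0.386  -0.3438 -0.0723] turn [-0.08  0.01  6.43] n>= 10.440127046877295 0.7481945325742863
```

Request:
{"op": "servo_tool", "data": {
  "increments": [
    [[0.03,-0.027,-0.006,0,0,0.5,-1],[0.06,-0.053,-0.011,0,0,1,-1],[0.09,-0.08,-0.017,0,0,1.5,-1],[0.12,-0.107,-0.023,0,0,2,-1],[0.15,-0.134,-0.028,0,0,2.5,-1],[0.18,-0.16,-0.034,0,0,3,-1],[0.21,-0.187,-0.04,0,0,3.5,-1],[0.24,-0.214,-0.045,0,0,4,-1],[0.27,-0.24,-0.051,0,0,4.5,-1],[0.3,-0.267,-0.057,0,0,5,-1],[0.33,-0.294,-0.062,0,0,5.5,-1],[0.36,-0.321,-0.068,0,0,6,-1],[0.386,-0.344,-0.072,0,0,6.4,-1],[0.386,-0.344,-0.072,0,0,6.4,-1]]
  ]
}}

```text
time_s: 1.55
tool_pos: [0.4531, -0.1945, 0.2708]
tool_rot: [-179.9, -0.1, 8.6]
force: [-0.7, -0.0, -0.1]
grip_width: 0.0005
```

```bash
python3 -c "
from h import *
o=env.get_obs();print(o['tool_pos'],o['tool_rot'],o['qpos'],o['grip_width'])
to([.44,.205,.25],[180,0,4.25])"
```

```text
[ 0.45311261 -0.19445976  0.27080167] [-1.79947809e+02 -1.44391490e-01  8.57114436e+00] [ 49.43432798  -1.51320973 -28.38558567  97.29199396  -0.84076656
  83.94027609 -60.28428153] 0.0004777373371212085
shift [ 0.0465 -0.3969  0.0213] turn [-0.06 -0.14  4.32] n>= 8.004317586299031 0.5033685142782234
```

Request:
{"op": "servo_tool", "data": {
  "increments": [
    [[0.005,-0.04,0.002,0,0,0.4,-1],[0.009,-0.08,0.004,0,0,0.9,-1],[0.014,-0.119,0.006,0,0,1.3,-1],[0.019,-0.159,0.009,0,0,1.7,-1],[0.023,-0.198,0.011,0,0,2.2,-1],[0.028,-0.238,0.013,0,0,2.6,-1],[0.033,-0.278,0.015,0,0,3,-1],[0.037,-0.318,0.017,0,0,3.5,-1],[0.042,-0.357,0.019,0,0,3.9,-1],[0.046,-0.397,0.021,0,0,4.3,-1],[0.046,-0.397,0.021,0,0,4.3,-1],[0.046,-0.397,0.021,0,0,4.3,-1]]
  ]
}}

```text
time_s: 2.75
tool_pos: [0.4399, 0.1994, 0.2487]
tool_rot: [180.0, 0.0, 3.8]
force: [0.1, -1.2, 0.1]
grip_width: 0.0005
```

```bash
python3 -c "
from h import *
o=env.get_obs();print(o['tool_pos'],o['tool_rot'],o['qpos'],o['grip_width'])
f,K,R,t=cam('wrist'); cv2.imwrite('pics/wrist1.png',f); np.savez('wrist1.npz',f=f,K=K,R=R,t=t)"
```

```text
[0.43986356 0.19939977 0.24872667] [1.79969687e+02 3.70847178e-02 3.84260307e+00] [  31.98439684   -2.52106286  -56.99797851   99.82095216   -2.1219473
   81.60404764 -110.83397475] 0.0004840929902238547
```

View pics/wrist1.png

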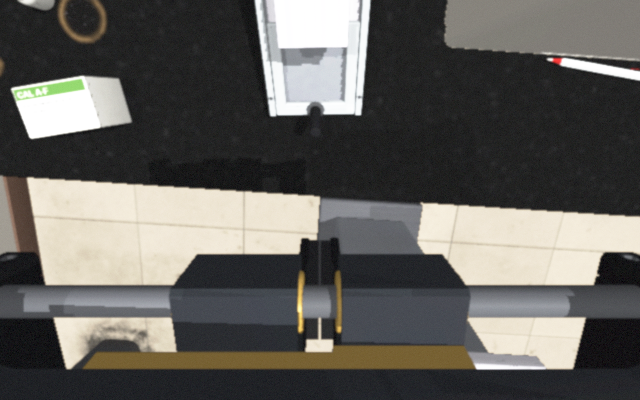

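```bash
python3 -c "
from h import *
d=np.load('wrist1.npz');f=d['f'];print(d['K'],-d['R'].T@d['t'],d['R'])
cv2.imwrite('pics/w1z.png',cv2.resize(f[0:150,245:385],None,fx=5,fy=4,interpolation=cv2.INTER_CUBIC))"
```

```text
[[357.92657718   0.         319.20846652]
 [  0.         357.92657718 199.27521893]
 [  0.           0.           1.        ]] [0.51915389 0.20440469 0.43564474] [[ 0.0665295  -0.99778315  0.00161715]
 [-0.95523216 -0.06322388  0.28902294]
 [-0.28827998 -0.0207733  -0.95732081]]
```

View pics/w1z.png

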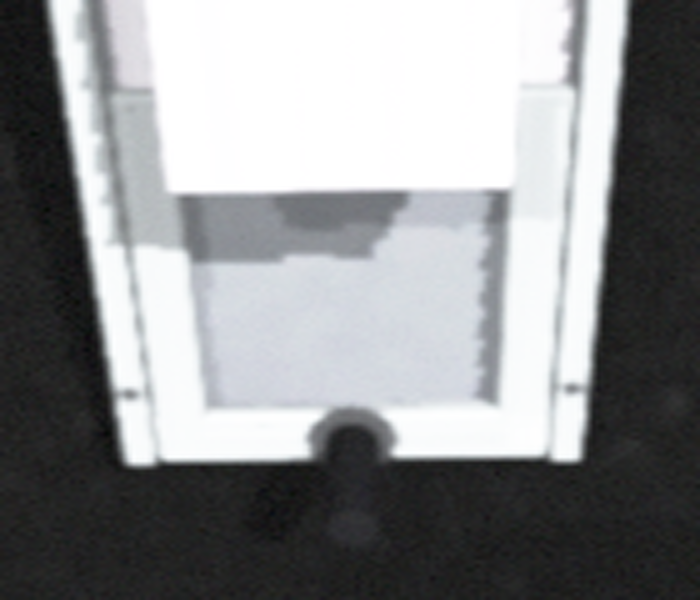

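```bash
python3 -c "
from h import *
d=np.load('wrist1.npz');C=d['K'],d['R'],d['t']
print('post',onz(*C,(315,131.5),.0715))
a=onz(*C,(278,47.3),.123);b=onz(*C,(347.7,47.3),.123);print(a,b,np.linalg.norm(a-b),(a+b)/2,np.degrees(np.arctan2(-(a-b)[0],(a-b)[1])))
# deck outer front corners at zoom (125,465),(580,460); edge of right rim far (630,0)
for z in (.025,.035): print(onz(*C,(245+125/5,465/4),z),onz(*C,(245+580/5,460/4),z))
"
```

```text
post [0.48022893 0.20545902 0.0715    ]
[0.55088964 0.23940991 0.123     ] [0.55464963 0.18316808 0.123     ] 0.05636736751047113 [0.55276963 0.211289   0.123     ] 3.8247584945240867
[0.48875411 0.25693616 0.025     ] [0.49688337 0.15538119 0.025     ]
[0.48949441 0.25565692 0.035     ] [0.4974257  0.15657501 0.035     ]
```

```bash
python3 -c "
from h import *
to([.45,.2035,.12],[180,0,4.2])
to([.45,.2035,.042],[180,0,4.2])"
```

```text
shift [ 0.0101 -0.0048  0.1287] turn [ 0.05  0.04 -0.51] n>= 2.5831163854429295 0.05959966078075522
shift [ 0.0102 -0.0049  0.2067] turn [ 0.05  0.04 -0.51] n>= 4.139508958989744 0.05959966078075522
```

Request:
{"op": "servo_tool", "data": {
  "increments": [
    [[0.003,-0.001,0.04,0,0,-0.3,-1],[0.005,-0.002,0.08,0,0,-0.5,-1],[0.008,-0.004,0.12,0,0,-0.5,-1],[0.01,-0.005,0.16,0,0,-0.5,-1],[0.01,-0.005,0.19,0,0,-0.5,-1],[0.01,-0.005,0.207,0,0,-0.5,-1],[0.01,-0.005,0.207,0,0,-0.5,-1],[0.01,-0.005,0.207,0,0,-0.5,-1]]
  ]
}}

```text
time_s: 3.6
tool_pos: [0.4503, 0.2037, 0.0422]
tool_rot: [180.0, 0.0, 4.1]
force: [-0.6, 0.2, -0.7]
grip_width: 0.0002
```

```bash
python3 -c "
from h import *
o=env.get_obs();print(o['tool_pos'],o['tool_rot'],o['qpos'],o['grip_width'])
f,K,R,t=cam('wrist'); cv2.imwrite('pics/wrist2.png',f);f,K,R,t=cam('side'); cv2.imwrite('pics/side2.png',cv2.resize(f[130:270,200:360],None,fx=5,fy=4)) "
```

```text
[0.45034558 0.20369788 0.04220896] [1.79969828e+02 1.45668485e-02 4.11036013e+00] [  24.4929233    14.8969166   -56.82709271  113.49848963   14.55071409
   59.07689429 -124.92414679] 0.00015029773282564194
```

View pics/wrist2.png

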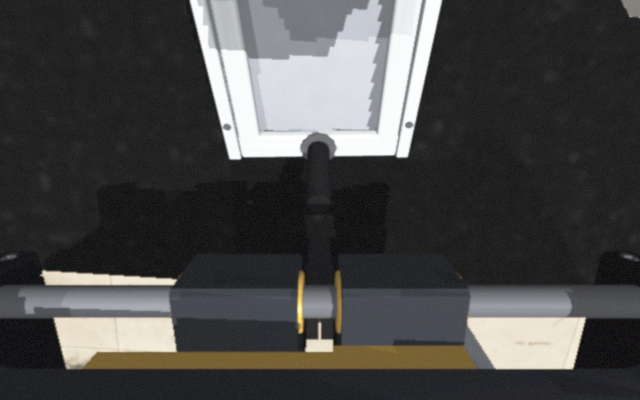

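View pics/side2.png

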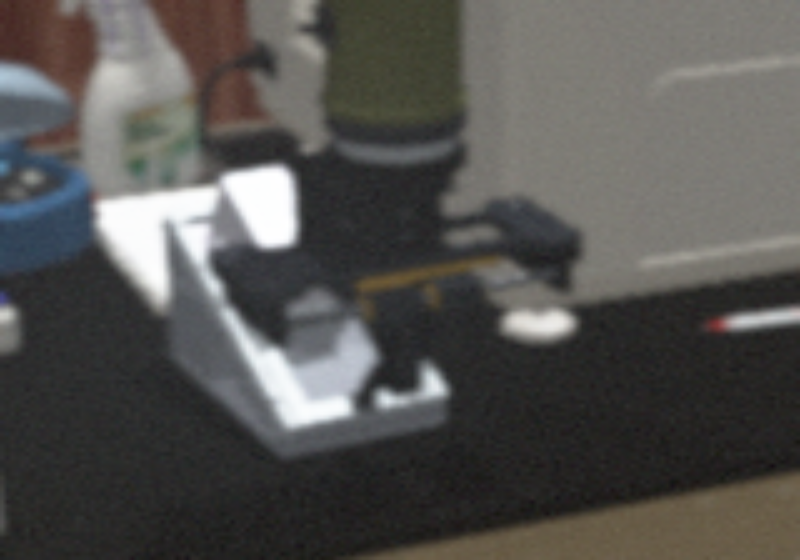

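Request:
{"op": "servo_tool", "data": {
  "increments": [
    [[0.004,0,-0.0025,0,0,0,-1],[0.009,0,-0.005,0,0,0,-1],[0.013,0,-0.0075,0,0,0,-1],[0.017,0,-0.01,0,0,0,-1],[0.022,0,-0.0125,0,0,0,-1],[0.026,0,-0.015,0,0,0,-1],[0.03,0,-0.0175,0,0,0,-1],[0.035,0,-0.02,0,0,0,-1],[0.039,0,-0.0225,0,0,0,-1],[0.043,0,-0.025,0,0,0,-1],[0.047,0,-0.0275,0,0,0,-1],[0.051,0,-0.03,0,0,0,-1],[0.055,0,-0.032,0,0,0,-1],[0.057,0,-0.033,0,0,0,-1],[0.058,0,-0.034,0,0,0,-1]]
  ]
}}

```text
time_s: 5.2
tool_pos: [0.5078, 0.2093, 0.076]
tool_rot: [-180.0, 0.0, 4.2]
force: [0.3, -0.8, -0.4]
grip_width: 0.0005
```

```bash
python3 -c "
from h import *
o=env.get_obs();print(o['tool_pos'],o['tool_rot'],o['qpos'],o['force'])
f,K,R,t=cam('wrist'); cv2.imwrite('pics/wrist3.png',f)"
```

```text
[0.50778139 0.20928046 0.07604139] [-1.79998150e+02  1.05593495e-02  4.22573257e+00] [  21.97837677   19.76237733  -54.81346447  104.4870237    17.75794875
   64.91579408 -124.68985183] [ 0.33401127 -0.80365937 -0.40170104]
```

View pics/wrist3.png

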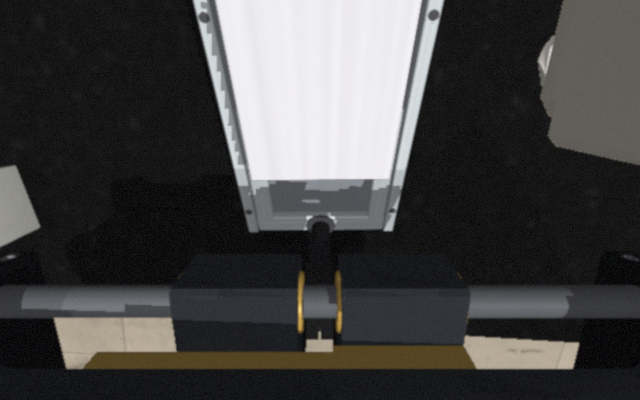

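```bash
python3 -c "
from h import *
f,K,R,t=cam('wrist');np.savez('wrist3.npz',f=f,K=K,R=R,t=t)
y=np.radians(4.2);u=np.array([np.cos(y),np.sin(y),0])
S=np.array([.6213,.2161,.09])
def dk(a,h): return S+u*(a*.866-h*.5)/1000+[0,0,(a*.5+h*.866)/1000]
for j in (4.6,40,50,60,66): print(j,proj(K,R,t,dk(-136+j,12)),proj(K,R,t,dk(-136+j,55)),dk(-136+j,55))
print('lid edge',proj(K,R,t,dk(-43,63)))
print(env.get_obs()['tool_pos'],env.get_obs()['force'])
f=cam('side')[0]; cv2.imwrite('pics/side3.png',cv2.resize(f[130:270,200:360],None,fx=5,fy=4))
cv2.imwrite('pics/w3z.png',cv2.resize(np.load('wrist3.npz')['f'][160:310,220:420],None,fx=4,fy=4,interpolation=cv2.INTER_CUBIC))
"
```

```text
4.6 [320.53323285 222.83359978] [320.77985134 278.47242265] [0.48038704 0.205752   0.07193   ]
40 [320.7166684  185.73938377] [321.02579658 243.19513817] [0.51096112 0.20799722 0.08963   ]
50 [320.77663257 173.61346817] [321.10797356 231.40803885] [0.51959786 0.20863146 0.09463   ]
60 [320.84089851 160.61765184] [321.19704618 218.63186081] [0.5282346 0.2092657 0.09963  ]
66 [320.88171973 152.36281198] [321.25417004 210.43826959] [0.53341665 0.20964625 0.10263   ]
lid edge [321.65943967 180.91329511]
[0.5076775  0.20925794 0.07604611] [0.14555287 0.21892423 0.24650007]
```

View pics/side3.png

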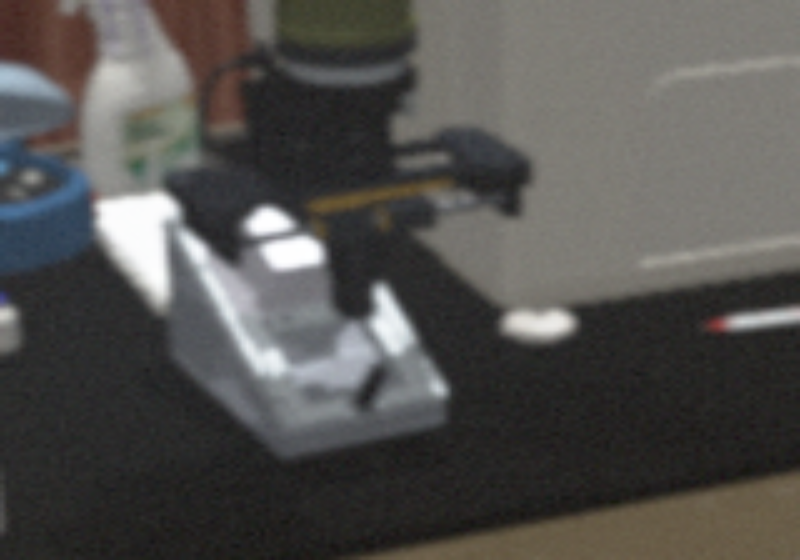

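View pics/w3z.png

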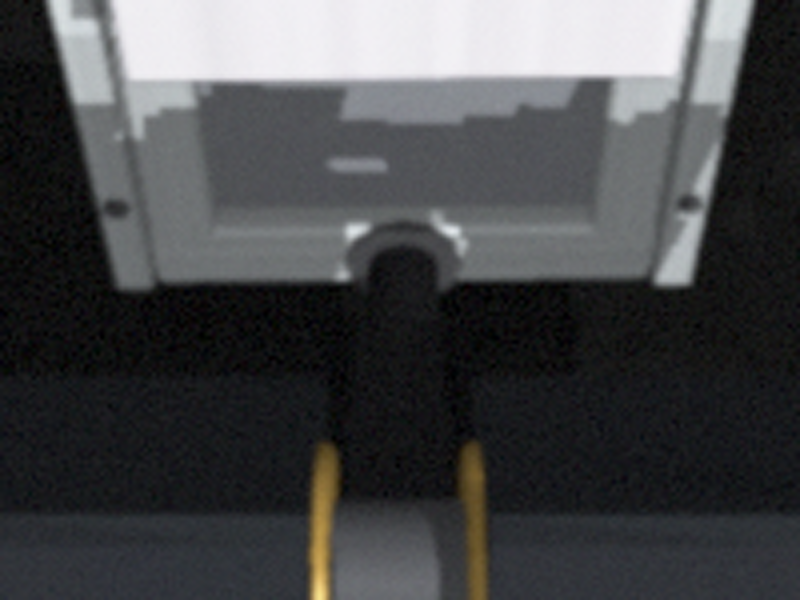

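```bash
python3 -c "
from h import *
d=np.load('wrist1.npz');C=d['K'],d['R'],d['t']
T=np.array([.43986,.1994,.2487])
for h in (0,.01,.019,.026,.04,.07):print(h,proj(*C,T+[0,0,h]),(d['R']@(T+[0,0,h])+d['t'])[2])
cv2.imwrite('pics/w1f.png',cv2.resize(d['f'][190:400,220:420],None,fx=3.9,fy=2.8,interpolation=cv2.INTER_CUBIC))
"
```

```text
0 [318.17311114 238.32274646] 0.20192889386480417
0.01 [318.1516744  245.64407945] 0.1923556858144651
0.019 [318.13047144 252.88556887] 0.1837397985691599
0.026 [318.11255346 259.00513465] 0.1770385529339225
0.04 [318.07231481 272.74792181] 0.16363606166344774
0.07 [317.95916872 311.39093878] 0.13491643751243043
```

View pics/w1f.png

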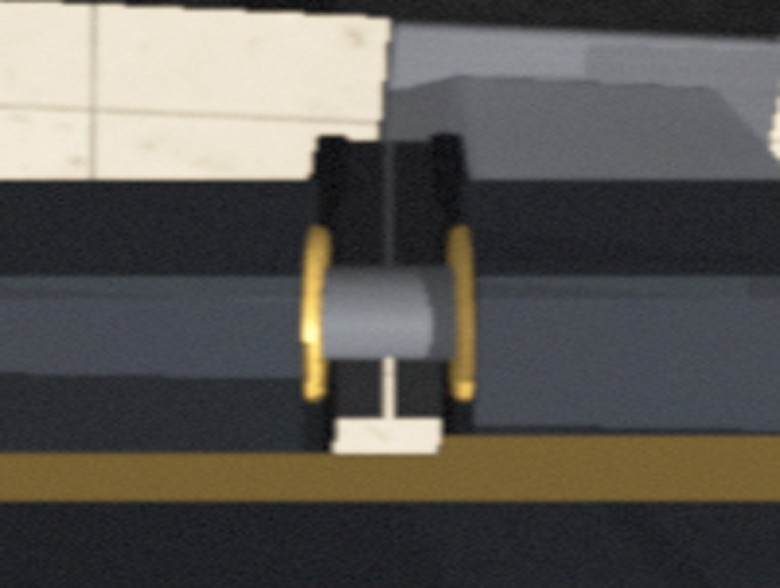

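```bash
python3 -c "
from h import *
y=np.radians(4.2);u=np.array([np.cos(y),np.sin(y),0])
S=np.array([.6213,.2161,.09])
def dk(a,h): return S+u*(a*.866-h*.5)/1000+[0,0,(a*.5+h*.866)/1000]
f=cv2.imread('pics/wrist2.png')
for n in ('side0','top0','wrist1'):
    d=np.load(n+'.npz');C=d['K'],d['R'],d['t']
    for h in (0,12,30,55): 
        print(n,h,dk(-131.4,h).round(4),proj(*C,dk(-131.4,h)).round(1))
f=cam('side')[0]
f0=np.load('side0.npz')['f']
cv2.imwrite('pics/cmp.png',cv2.resize(np.hstack([f0[195:250,240:300],f[195:250,240:300]]),None,fx=6.5,fy=6.5,interpolation=cv2.INTER_CUBIC))
"
```

```text
side0 0 [0.5078 0.2078 0.0243] [270.9 231.4]
side0 12 [0.5018 0.2073 0.0347] [271.7 229.2]
side0 30 [0.4929 0.2067 0.0503] [272.9 225.8]
side0 55 [0.4804 0.2058 0.0719] [274.7 221. ]
top0 0 [0.5078 0.2078 0.0243] [289.6 238.7]
top0 12 [0.5018 0.2073 0.0347] [290.1 239.2]
top0 30 [0.4929 0.2067 0.0503] [290.7 240. ]
top0 55 [0.4804 0.2058 0.0719] [291.6 241.2]
wrist1 0 [0.5078 0.2078 0.0243] [314.9 101.7]
wrist1 12 [0.5018 0.2073 0.0347] [314.9 107.7]
wrist1 30 [0.4929 0.2067 0.0503] [314.8 117.1]
wrist1 55 [0.4804 0.2058 0.0719] [314.7 131.4]
```

View pics/cmp.png

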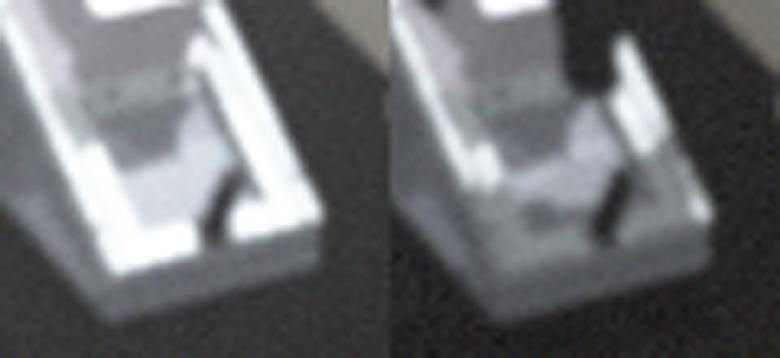

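```bash
python3 -c "
from h import *
d=np.load('side0.npz');C=d['K'],d['R'],d['t']
for T in ([.4503,.2037,.0422],[.5077,.2093,.0760]):
  for h in (0,.026,.07):
    p=proj(*C,np.array(T)+[0,0,h]);print(T,h,p,(p-[200,130])*[5,4],(p-[240,195])*6.5+[390,0])
d=np.load('wrist3.npz')
f=d['f'];C=d['K'],d['R'],d['t']
g=np.clip(f[200:320,260:380].astype(float)*4,0,255).astype(np.uint8)
cv2.imwrite('pics/w3g.png',cv2.resize(g,None,fx=5,fy=5,interpolation=cv2.INTER_CUBIC))
g=np.clip(cv2.imread('pics/wrist2.png')[130:300,250:390].astype(float)*4,0,255).astype(np.uint8)
cv2.imwrite('pics/w2g.png',cv2.resize(g,None,fx=3.5,fy=3.5,interpolation=cv2.INTER_CUBIC))
"
```

```text
[0.4503, 0.2037, 0.0422] 0 [279.44718951 235.12334786] [397.23594756 420.49339146] [646.40673182 260.80176112]
[0.4503, 0.2037, 0.0422] 0.026 [279.31943565 226.92652542] [396.59717824 387.70610166] [645.57633171 207.5224152 ]
[0.4503, 0.2037, 0.0422] 0.07 [279.09820042 212.73184022] [395.49100211 330.92736088] [644.13830274 115.25696143]
[0.5077, 0.2093, 0.076] 0 [269.98456389 215.65178535] [349.92281945 342.6071414 ] [584.89966528 134.23660478]
[0.5077, 0.2093, 0.076] 0.026 [269.78064252 207.47050269] [348.9032126  309.88201077] [583.57417638  81.05826751]
[0.5077, 0.2093, 0.076] 0.07 [269.42768278 193.30983164] [347.13841389 253.23932658] [581.27993806 -10.98609431]
```

View pics/w3g.png

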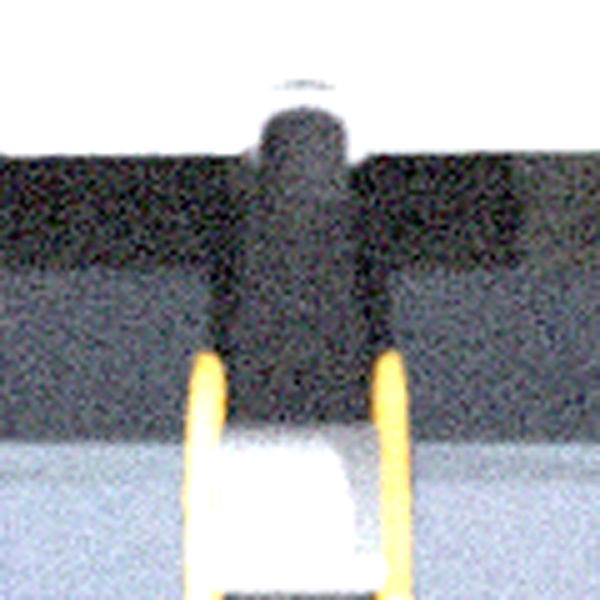

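View pics/w2g.png

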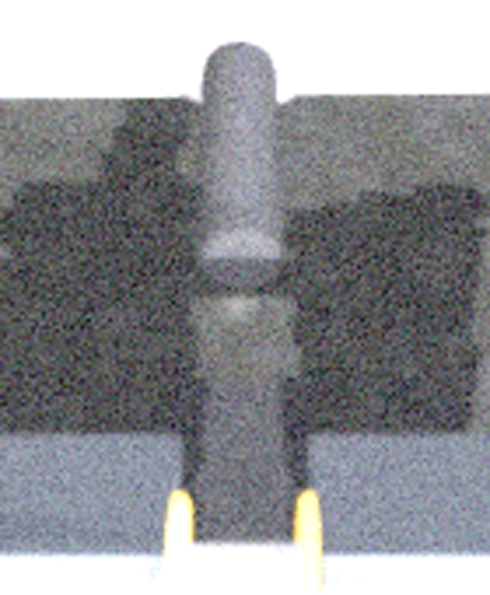

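Request:
{"op": "servo_tool", "data": {
  "increments": [
    [[0,0,-0.03,0,0,0,-1],[0,0,-0.03,0,0,0,-1],[-0.03,0,-0.03,0,0,0,-1],[-0.06,0,-0.03,0,0,0,-1],[-0.06,0,0,0,0,0,-1],[-0.06,0,0.03,0,0,0,-1],[-0.06,0,0.048,0,0,0,-1],[-0.06,0,0.048,0,0,0,-1],[-0.06,0,0.048,0,0,0,-1]]
  ]
}}

```text
time_s: 6.3
tool_pos: [0.4476, 0.2051, 0.0281]
tool_rot: [-180.0, 0.0, 4.3]
force: [-0.2, -0.1, 0.1]
grip_width: 0.0008
```

```bash
python3 -c "
from h import *
o=env.get_obs();print(o['tool_pos'],o['tool_rot'],o['qpos'],o['force'])
f,K,R,t=cam('side');print(proj(K,R,t,o['tool_pos'])); cv2.imwrite('pics/side4.png',cv2.resize(f[150:270,220:320],None,fx=6,fy=5))
g=np.clip(cam('wrist')[0][130:300,250:390].astype(float)*4,0,255).astype(np.uint8)
cv2.imwrite('pics/w4g.png',cv2.resize(g,None,fx=3.5,fy=3.5,interpolation=cv2.INTER_CUBIC))
"
```

```text
[0.44759447 0.20510333 0.02814943] [-1.79983095e+02  2.90371516e-02  4.25622730e+00] [  23.99102741   16.17252059  -56.79636598  114.41828487   15.98772749
   57.6070831  -126.21134757] [-0.21024295 -0.10099539  0.12014144]
[279.40091734 240.06501871]
```

View pics/side4.png

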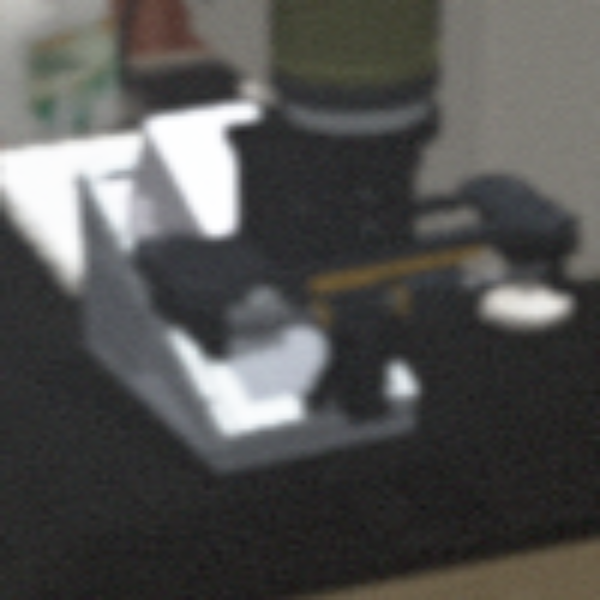

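View pics/w4g.png

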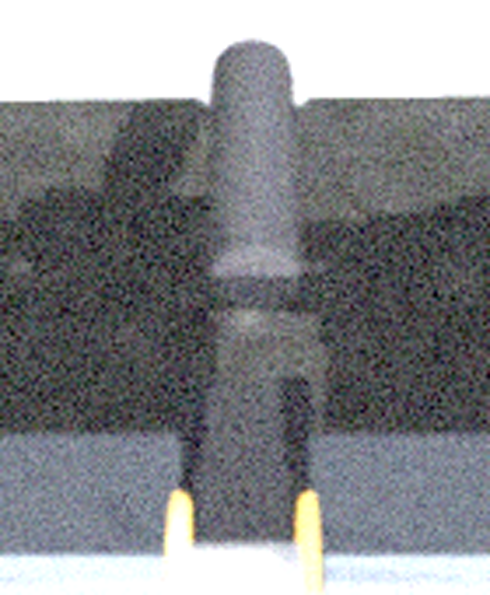

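Request:
{"op": "servo_tool", "data": {
  "increments": [
    [[0,0.002,0.004,0,0,0,-1],[0.003,0.002,0.003,0,0,0,-1],[0.007,0.002,0.001,0,0,0,-1],[0.01,0.002,-0.001,0,0,0,-1],[0.014,0.002,-0.003,0,0,0,-1],[0.017,0.002,-0.005,0,0,0,-1],[0.021,0.002,-0.007,0,0,0,-1],[0.024,0.002,-0.009,0,0,0,-1],[0.028,0.002,-0.011,0,0,0,-1],[0.031,0.002,-0.013,0,0,0,-1],[0.035,0.002,-0.015,0,0,0,-1]]
  ]
}}

```text
time_s: 7.5
tool_pos: [0.4826, 0.2056, 0.0431]
tool_rot: [180.0, 0.0, 4.2]
force: [-4.3, 0.9, -0.9]
grip_width: 0.0002
```

```bash
python3 -c "
from h import *
o=env.get_obs();print(o['tool_pos'],o['tool_rot'],o['qpos'],o['force'])
f,K,R,t=cam('wrist'); np.savez('wrist5.npz',f=f,K=K,R=R,t=t)
g=np.clip(f[100:300,230:410].astype(float)*2,0,255).astype(np.uint8)
cv2.imwrite('pics/w5g.png',cv2.resize(g,None,fx=3,fy=3,interpolation=cv2.INTER_CUBIC))
"
```

```text
[0.48264136 0.20556173 0.04306441] [1.79994587e+02 4.64210531e-02 4.24530929e+00] [  22.67011148   19.21896434  -55.28668954  109.46096354   18.07381345
   60.61176758 -125.92908307] [-4.2908836   0.86929313 -0.93470124]
```

View pics/w5g.png

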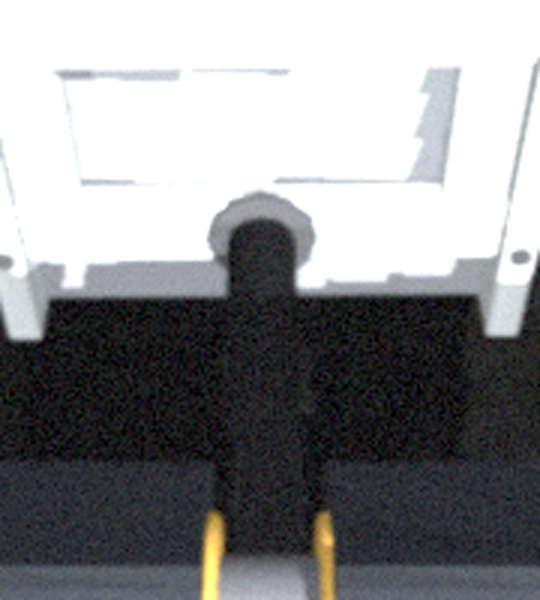

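Request:
{"op": "servo_tool", "data": {
  "increments": [
    [[0.0035,0,-0.002,0,0,0,-1],[0.007,0,-0.004,0,0,0,-1],[0.0105,0,-0.006,0,0,0,-1],[0.014,0,-0.008,0,0,0,-1],[0.0175,0,-0.01,0,0,0,-1],[0.021,0,-0.012,0,0,0,-1],[0.0245,0,-0.014,0,0,0,-1],[0.028,0,-0.016,0,0,0,-1],[0.031,0,-0.018,0,0,0,-1],[0.033,0,-0.019,0,0,0,-1]]
  ]
}}

```text
time_s: 8.55
tool_pos: [0.5162, 0.2081, 0.0623]
tool_rot: [-180.0, -0.0, 4.2]
force: [-5.3, 1.4, 1.4]
grip_width: 0.0002
```

```bash
python3 -c "
from h import *
o=env.get_obs();print(o['tool_pos'],o['tool_rot'],o['qpos'],o['force'])
y=np.radians(4.2);u=np.array([np.cos(y),np.sin(y),0])
S=np.array([.6213,.2161,.09])
def dk(a,h): return S+u*(a*.866-h*.5)/1000+[0,0,(a*.5+h*.866)/1000]
f,K,R,t=cam('wrist')
for j in (50,55,60,66): print(j,proj(K,R,t,dk(-136+j,12)),proj(K,R,t,dk(-136+j,55)))
g=np.clip(f[100:300,230:410].astype(float)*2,0,255).astype(np.uint8)
cv2.imwrite('pics/w6g.png',cv2.resize(g,None,fx=3,fy=3,interpolation=cv2.INTER_CUBIC))
f=cam('side')[0]; cv2.imwrite('pics/side6.png',cv2.resize(f[150:270,220:320],None,fx=6,fy=5))
"
```

```text
[0.5162077  0.20813448 0.06226202] [-1.79975230e+02 -2.32728531e-02  4.22951535e+00] [  21.292265     21.76594013  -54.15841466  104.25475955   19.53971843
   63.9187106  -125.46154745] [-5.29865008  1.37922422  1.40804343]
50 [317.73849817 193.49147103] [317.53228895 258.43173217]
55 [317.71442452 187.11927022] [317.4994353  252.35207804]
60 [317.68943852 180.50557556] [317.465111   246.00027653]
66 [317.65817631 172.23059099] [317.42183771 237.99244103]
```

View pics/w6g.png

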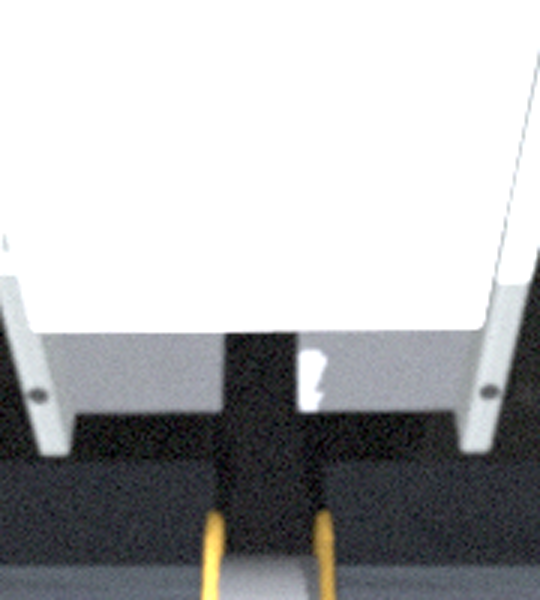

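View pics/side6.png

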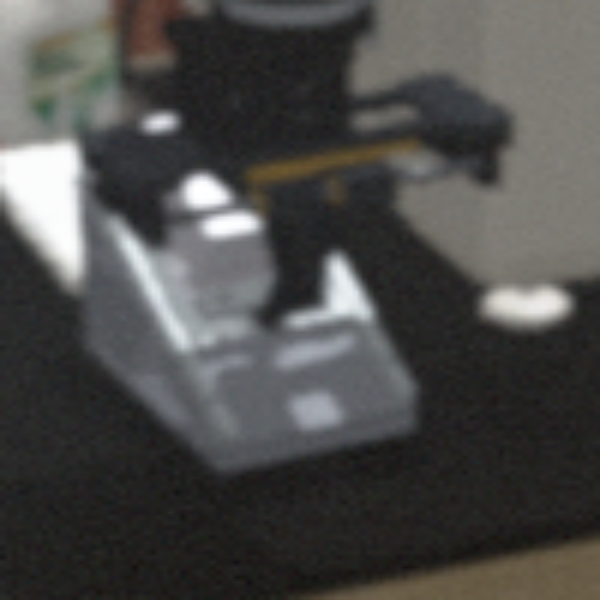

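Request:
{"op": "servo_tool", "data": {
  "increments": [
    [[0.0015,0,-0.0009,0,0,0,-1],[0.003,0,-0.0017,0,0,0,-1],[0.0045,0,-0.0026,0,0,0,-1]]
  ]
}}

```text
time_s: 8.95
tool_pos: [0.5202, 0.2083, 0.0646]
tool_rot: [-180.0, 0.0, 4.2]
force: [-4.7, 2.3, -0.2]
grip_width: 0.0005
```

Request:
{"op": "servo_tool", "data": {
  "increments": [
    [[0.0015,0,-0.0009,0,0,0,-1],[0.003,0,-0.0017,0,0,0,-1]]
  ]
}}

```text
time_s: 9.15
tool_pos: [0.5218, 0.2084, 0.0658]
tool_rot: [180.0, 0.2, 4.2]
force: [-7.2, 2.1, -2.1]
grip_width: 0.0003
```

Request:
{"op": "servo_tool", "data": {
  "increments": [
    [[0.0015,0,-0.0009,0,0,0,-1],[0.002,0,-0.0012,0,0,0,-1]]
  ]
}}

```text
time_s: 9.35
tool_pos: [0.5219, 0.2084, 0.0659]
tool_rot: [180.0, 0.4, 4.3]
force: [-8.5, 1.9, -3.6]
grip_width: 0.0006
```

Request:
{"op": "servo_tool", "data": {
  "increments": [
    [[0.002,0,-0.0012,0,0,0,-1],[0.003,0,-0.0017,0,0,0,-1],[0.003,0,-0.0017,0,0,0,-1]]
  ]
}}

```text
time_s: 9.65
tool_pos: [0.522, 0.2084, 0.0661]
tool_rot: [179.9, 0.7, 4.3]
force: [-13.1, 2.8, -5.1]
grip_width: 0.0006
```

```bash
python3 -c "
from h import *
f=cam('side')[0]; cv2.imwrite('pics/side7.png',cv2.resize(f[150:270,220:320],None,fx=6,fy=5,interpolation=cv2.INTER_CUBIC))
"
```

```text
(no output)
```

View pics/side7.png

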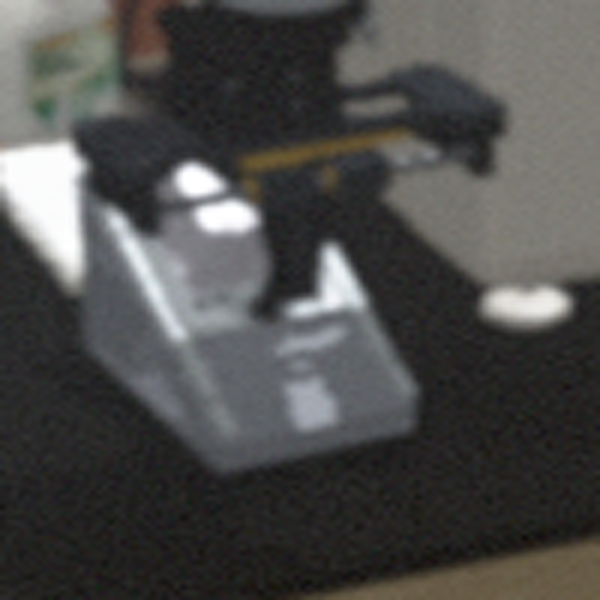

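Request:
{"op": "servo_tool", "data": {
  "increments": [
    [[-0.02,0,0,0,0,0,-1],[-0.04,0,0,0,0,0,-1],[-0.05,0,-0.04,0,0,0,-1],[-0.06,0,-0.08,0,0,0,1],[-0.06,0,-0.12,0,0,0,1],[-0.06,0,-0.16,0,0,0,1],[-0.06,0,-0.19,0,0,0,1],[-0.06,0,-0.19,0,0,0,1],[-0.06,0,-0.19,0,0,0,1]]
  ]
}}

```text
time_s: 10.6
tool_pos: [0.4701, 0.2033, 0.26]
tool_rot: [179.9, -0.2, 4.1]
force: [0.5, -0.5, -0.2]
grip_width: 0.0405
```

```bash
python3 -c "
from h import *
o=env.get_obs();print(o['tool_pos'],o['tool_rot'],o['qpos'],o['force'])
y=np.radians(4.2);u=np.array([np.cos(y),np.sin(y),0])
S=np.array([.6213,.2161,.09])
def dk(a,h): return S+u*(a*.866-h*.5)/1000+[0,0,(a*.5+h*.866)/1000]
f,K,R,t=cam('wrist');np.savez('wrist7.npz',f=f,K=K,R=R,t=t)
for j in (55,60,66): print(j,proj(K,R,t,dk(-136+j,12)),proj(K,R,t,dk(-136+j,55)))
print(proj(K,R,t,o['tool_pos']))
cv2.imwrite('pics/w7.png',f)
cv2.imwrite('pics/w7z.png',cv2.resize(f[0:150,240:390],None,fx=5,fy=4,interpolation=cv2.INTER_CUBIC))
"
```

```text
[0.47005046 0.20326831 0.26001001] [179.91284906  -0.20741571   4.13045244] [  32.21841673    3.38320194  -60.18828177   95.3500069     3.12297785
   82.82227616 -114.17887949] [ 0.54875261 -0.4793013  -0.24928096]
55 [316.37081763  95.97106496] [316.26473313 119.66299154]
60 [316.34184083  91.61474609] [316.23209303 115.18035019]
66 [316.30630634  86.27255536] [316.19199032 109.67282867]
[318.16998665 238.38899772]
```

View pics/w7.png

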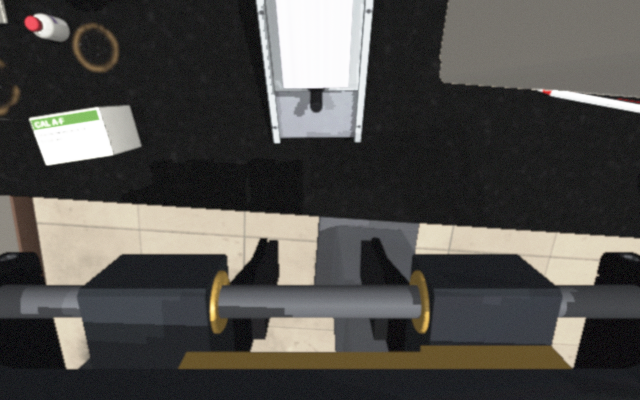

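View pics/w7z.png

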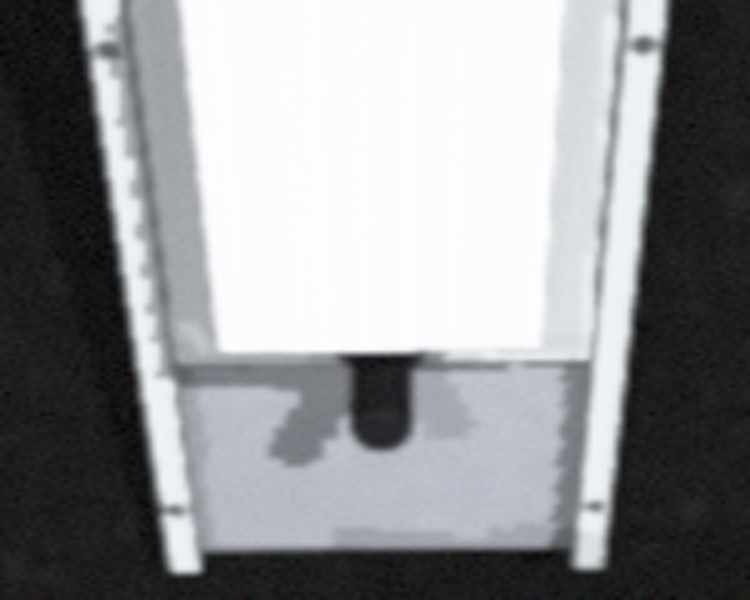

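```bash
python3 -c "
from h import *
o=env.get_obs();T=o['tool_pos'];print(T)
d=np.load('wrist7.npz');C=d['K'],d['R'],d['t']
y=np.radians(4.2);u=np.array([np.cos(y),np.sin(y),0]);v=np.array([-np.sin(y),np.cos(y),0])
for h in (0,.01,.02): print(h,[proj(*C,T+u*a+v*.02+[0,0,h]).round(1) for a in (.0095,0,-.0095)])
S=np.array([.6213,.2161,.09])
def dk(a,b,h): return S+u*(a*.866-h*.5)/1000+v*b/1000+[0,0,(a*.5+h*.866)/1000]
print(proj(*C,dk(-43,28,63)),proj(*C,dk(-43,-28,63)),proj(*C,dk(-43,0,63)))
f,K,R,t=cam('side');np.savez('side8.npz',f=f,K=K,R=R,t=t);p=proj(K,R,t,T);print(p)
for h in (0,.02): print([proj(K,R,t,T+v*b+[0,0,h]).round(1) for b in (.0215,-.0215)])
x0,y0=int(p[0])-50,int(p[1])-70
print(x0,y0);cv2.imwrite('pics/side8.png',cv2.resize(f[y0:y0+100,x0:x0+110],None,fx=6,fy=6,interpolation=cv2.INTER_CUBIC))
"
```

```text
[0.46918681 0.20319279 0.25892066]
0 [array([282.4, 223.4]), array([283. , 239.1]), array([283.5, 254.5])]
0.01 [array([280.6, 230. ]), array([281.2, 246.4]), array([281.8, 262.3])]
0.02 [array([278.7, 237.2]), array([279.3, 254.4]), array([279.9, 271. ])]
[283.58897408  87.71048212] [348.33814535  87.59554047] [315.96933108  87.65300105]
[275.84436089 159.68633915]
[array([268.3, 161.1]), array([283.3, 158.3])]
[array([268.1, 153.8]), array([283.2, 151.1])]
225 89
```

View pics/side8.png

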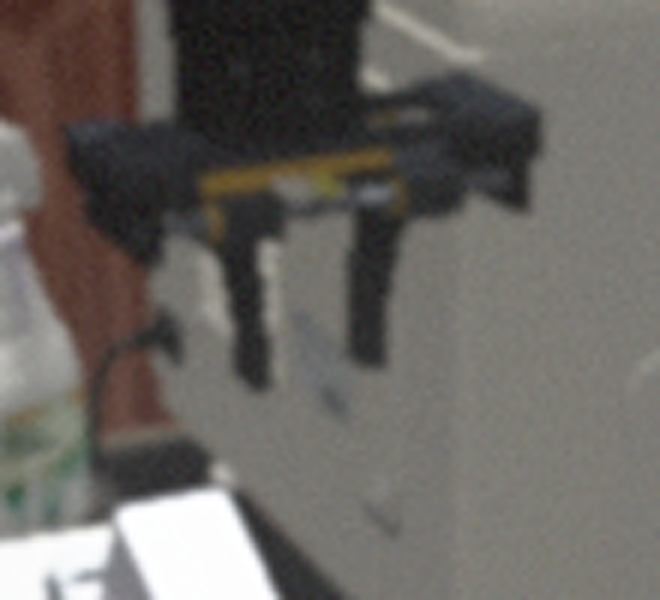

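```bash
cat >> h.py <<'E'
_y=np.radians(4.2);U=np.array([np.cos(_y),np.sin(_y),0]);V=np.array([-np.sin(_y),np.cos(_y),0])
S=np.array([.6213,.2161,.09])
def dk(a,b,h): return S+U*(a*.866-h*.5)/1000+V*b/1000+np.array([0,0,(a*.5+h*.866)/1000])
E
python3 -c "
from h import *
print(dk(0,0,120));to(dk(0,0,120),[180,-30,4.2])"
```

```text
[0.56146113 0.21170571 0.19392   ]
shift [ 0.0932 -0.0017  0.0644] turn [ 7.000e-02  3.002e+01 -1.000e-02] n>= 2.266026407717918 3.4950566771873905
```

Request:
{"op": "servo_tool", "data": {
  "increments": [
    [[0.008,0,0.005,0,5,0,1],[0.02,0,0.01,0,10,0,1],[0.035,0,0.02,0,15,0,1],[0.05,-0.001,0.03,0,20,0,1],[0.065,-0.001,0.04,0,25,0,1],[0.08,-0.002,0.055,0,30,0,1],[0.093,-0.002,0.064,0,30,0,1],[0.093,-0.002,0.064,0,30,0,1],[0.093,-0.002,0.064,0,30,0,1],[0.093,-0.002,0.064,0,30,0,1]]
  ]
}}

```text
time_s: 11.7
tool_pos: [0.5613, 0.2132, 0.1958]
tool_rot: [-180.0, -30.0, 4.2]
force: [0.3, 0.5, 0.4]
grip_width: 0.0866
```

```bash
python3 -c "
from h import *
o=env.get_obs();T=o['tool_pos'];print(T,o['tool_rot'],o['qpos'],o['grip_width'])
R_=Ro.from_euler('xyz',o['tool_rot'],degrees=True).as_matrix()
f,K,R,t=cam('side');np.savez('side9.npz',f=f,K=K,R=R,t=t)
print('tips',[proj(K,R,t,T-R_[:,2]*h+V*b).round(1) for h in (0,.02) for b in (.048,-.048)], proj(K,R,t,T))
cv2.imwrite('pics/side9.png',cv2.resize(f[100:260,200:350],None,fx=5,fy=3.7,interpolation=cv2.INTER_CUBIC))
f,K,R,t=cam('wrist');np.savez('wrist9.npz',f=f,K=K,R=R,t=t);cv2.imwrite('pics/w9.png',f)
to(dk(0,0,11),[180,-30,4.2])
print([proj(K,R,t,dk(a,b,63)).round(1) for a,b in ((-43,28),(-43,-28),(43,28),(43,-28))])
"
```

```text
[0.56129663 0.21324395 0.19578715] [-179.96754983  -30.01883604    4.20164961] [ 3.42416803e+01 -1.27946297e+01 -5.85050292e+01  1.16666790e+02
 -6.09052908e-02  4.19336371e+01 -1.12110732e+02] 0.08660251529036073
tips [array([245., 173.]), array([276.5, 166.9]), array([246.1, 168.4]), array([278. , 162.4])] [261.01254339 169.89639467]
shift [-0.0011  0.0017  0.1108] turn [-0.02 -0.05  0.01] n>= 2.2155217830941423 0.0061766402999096
[array([283.4, 262. ]), array([357.4, 262. ]), array([279.8, 148.5]), array([361.3, 148.5])]
```

View pics/side9.png

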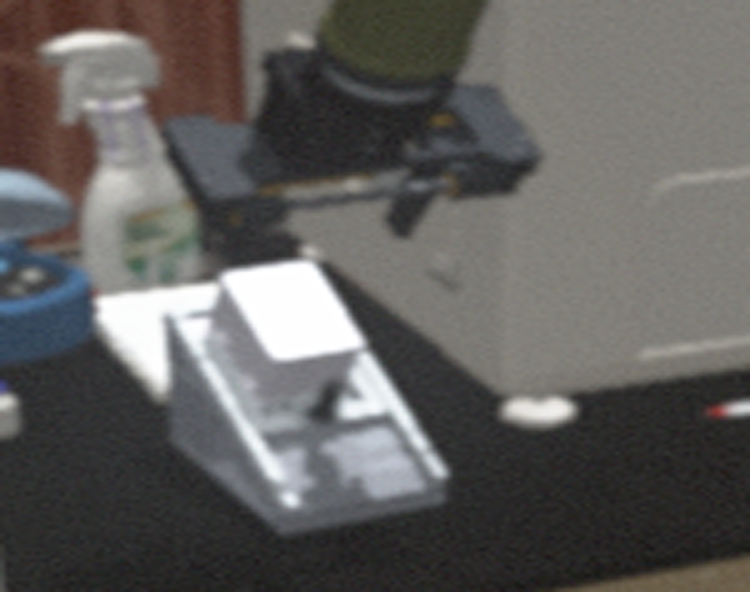

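View pics/w9.png

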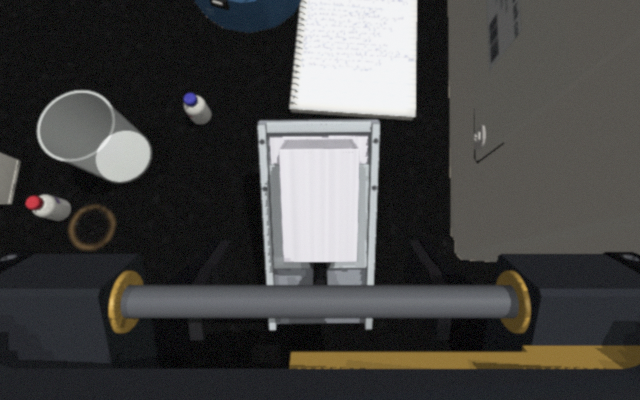

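Request:
{"op": "servo_tool", "data": {
  "increments": [
    [[0,0.001,0.02,0,0,0,1],[-0.001,0.0015,0.04,0,0,0,1],[-0.001,0.0015,0.06,0,0,0,1],[-0.001,0.0015,0.08,0,0,0,1],[-0.001,0.0015,0.095,0,0,0,1],[-0.001,0.0015,0.105,0,0,0,1],[-0.001,0.0015,0.11,0,0,0,1],[-0.001,0.0015,0.11,0,0,0,1],[-0.001,0.0015,0.11,0,0,0,1]]
  ]
}}

```text
time_s: 12.7
tool_pos: [0.6153, 0.216, 0.1001]
tool_rot: [180.0, -30.0, 4.2]
force: [-0.0, 1.1, 0.1]
grip_width: 0.0871
```

```bash
python3 -c "
from h import *
o=env.get_obs();T=o['tool_pos'];print(T,o['tool_rot'],o['qpos'],o['grip_width'],o['force'])
f,K,R,t=cam('side')
cv2.imwrite('pics/side10.png',cv2.resize(f[130:260,210:320],None,fx=6,fy=4.6,interpolation=cv2.INTER_CUBIC))
f,K,R,t=cam('wrist');cv2.imwrite('pics/w10.png',f)
to(dk(0,0,11),[180,-30,4.2])
"
```

```text
[0.61527816 0.2160204  0.10014493] [179.99204464 -30.0494648    4.2483517 ] [  34.04811325   12.14509546  -66.99546097  116.88105159   41.52616748
   37.12281501 -144.64383525] 0.08714735738132377 [-0.00392767  1.1160127   0.06699591]
shift [-0.0001  0.0002  0.001 ] turn [ 0.01 -0.09  0.05] n>= 0.02010856561395954 0.011539857492896788
```

View pics/side10.png

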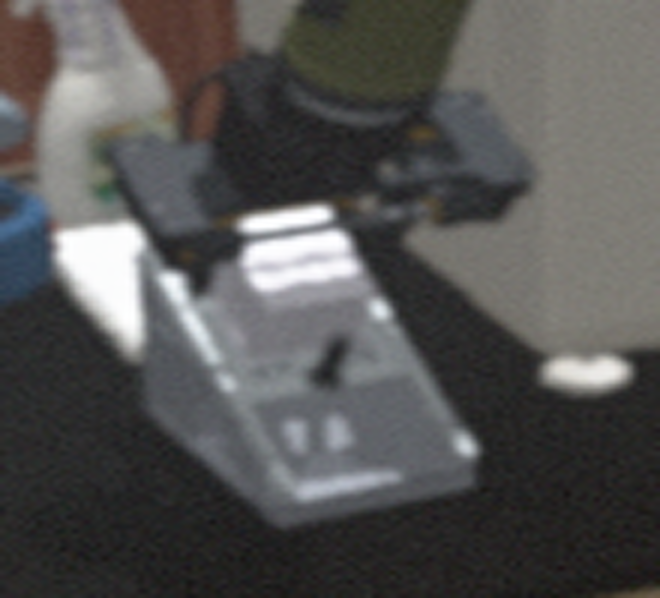

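View pics/w10.png

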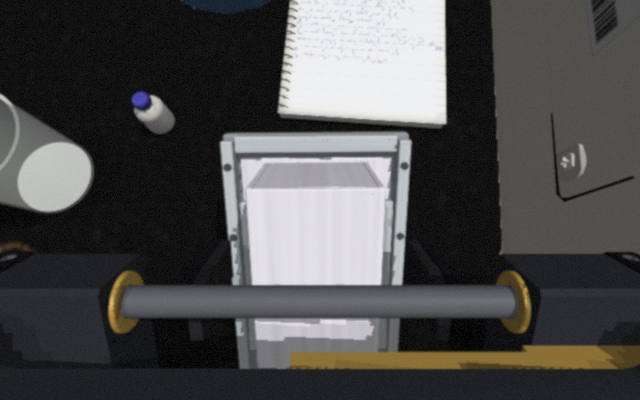

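Request:
{"op": "servo_tool", "data": {
  "increments": [
    [[0,0,0,0,0,0,-1],[0,0,0,0,0,0,-1],[0,0,0,0,0,0,-1],[0,0,0,0,0,0,-1],[0,0,0,0,0,0,-1],[0,0,0,0,0,0,-1],[0,0,0,0,0,0,-1],[0,0,0,0,0,0,-1]]
  ],
  "squeeze": 50
}}

```text
time_s: 13.6
tool_pos: [0.6153, 0.2163, 0.0998]
tool_rot: [-180.0, -30.0, 4.2]
force: [1.6, 1.3, 0.2]
grip_width: 0.0562
```

Request:
{"op": "servo_tool", "data": {
  "increments": [
    [[0,0,-0.003,0,0,0,-1],[0,0,-0.006,0,0,0,-1],[0,0,-0.01,0,0,0,-1],[0,0,-0.015,0,0,0,-1],[0,0,-0.02,0,0,0,-1],[0,0,-0.025,0,0,0,-1]]
  ]
}}

```text
time_s: 14.2
tool_pos: [0.6018, 0.2145, 0.1198]
tool_rot: [-179.9, -29.9, 4.2]
force: [10.8, 4.8, -14.1]
grip_width: 0.0555
```

```bash
python3 -c "
from h import *
o=env.get_obs();T=o['tool_pos'];print(T,o['tool_rot'],o['qpos'],o['grip_width'],o['force'])
f,K,R,t=cam('side')
cv2.imwrite('pics/side11.png',cv2.resize(f[130:260,210:320],None,fx=6,fy=4.6,interpolation=cv2.INTER_CUBIC))
to(dk(0,0,11),[180,-30,4.2])
"
```

```text
[0.60183293 0.21454903 0.11976613] [-179.9188408   -29.90622469    4.2118941 ] [  39.9471555     7.47879488  -71.60139554  117.23217156   33.41429244
   37.16758956 -138.40302372] 0.0554936359822774 [ 10.84979935   4.84509066 -14.09727308]
shift [ 0.002 -0.     0.025] turn [-0.05  0.08  0.04] n>= 0.5025376185501975 0.011765297582085544
```

View pics/side11.png

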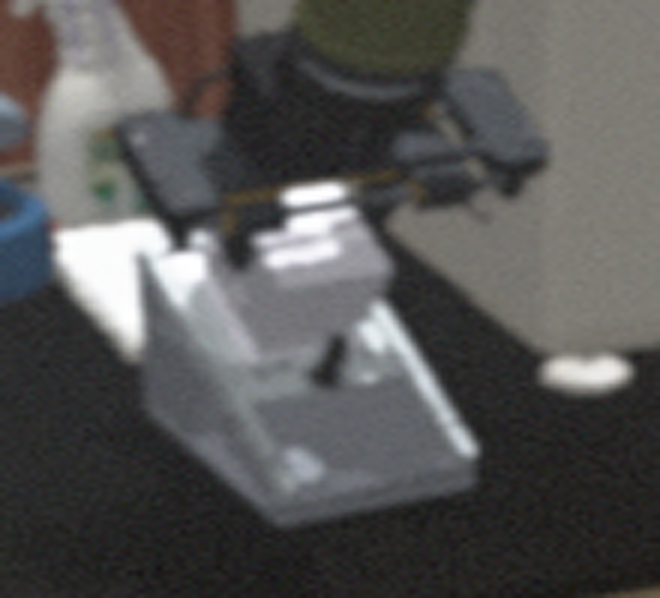

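Request:
{"op": "servo_tool", "data": {
  "increments": [
    [[0,0,-0.005,0,0,0,-1],[0,0,-0.01,0,0,0,-1],[0,0,-0.015,0,0,0,-1],[0,0,-0.018,0,0,0,-1]]
  ]
}}

```text
time_s: 14.65
tool_pos: [0.5928, 0.2137, 0.1354]
tool_rot: [-180.0, -29.9, 4.2]
force: [11.1, 4.3, -13.7]
grip_width: 0.0556
```

```bash
python3 -c "
from h import *
o=env.get_obs();T=o['tool_pos'];print(T,o['tool_rot'],o['qpos'],o['grip_width'],o['force'])
to(dk(0,0,11),[180,-30,4.2])
"
```

```text
[0.59276513 0.21369236 0.13537805] [-179.95651394  -29.91397209    4.2085669 ] [  44.24179877    2.38781716  -74.00104416  117.30391113   24.49210592
   36.88826078 -131.41953425] 0.05560898161269261 [ 11.05036331   4.31282551 -13.66154713]
shift [ 0.0022 -0.0003  0.0426] turn [-0.05  0.09  0.01] n>= 0.8533872735330251 0.011487507062563738
```

Request:
{"op": "servo_tool", "data": {
  "increments": [
    [[0,0,-0.003,0,0,0,-1],[0,0,-0.006,0,0,0,-1],[0,0,-0.01,0,0,0,-1],[0,0,-0.014,0,0,0,-1],[0,0,-0.018,0,0,0,-1]]
  ]
}}

```text
time_s: 15.15
tool_pos: [0.5836, 0.2125, 0.1514]
tool_rot: [179.9, -29.9, 4.2]
force: [-0.6, 0.4, -1.4]
grip_width: 0.0556
```

```bash
python3 -c "
from h import *
o=env.get_obs();T=o['tool_pos'];print(T,o['tool_rot'],o['qpos'],o['grip_width'],o['force'])
to(dk(0,0,11),[180,-30,4.2])
"
```

```text
[0.58361061 0.21245984 0.15144311] [179.90963095 -29.85935108   4.2140253 ] [  45.4996834    -4.09503383  -72.51676461  117.24141941   12.88017782
   37.12956113 -122.17386124] 0.055624349550790236 [-0.60085532  0.37323127 -1.44460551]
shift [ 0.0022 -0.001   0.0611] turn [0.08 0.14 0.01] n>= 1.223597148800576 0.019086512227749507
```

Request:
{"op": "servo_tool", "data": {
  "increments": [
    [[0,0,-0.005,0,0,0,-1],[0,0,-0.01,0,0,0,-1],[0,0,-0.015,0,0,0,-1],[0,0,-0.015,0,0,0,-1]]
  ]
}}

```text
time_s: 15.55
tool_pos: [0.5766, 0.2123, 0.1651]
tool_rot: [179.9, -30.0, 4.2]
force: [0.8, 0.3, -1.2]
grip_width: 0.0556
```

```bash
python3 -c "
from h import *
o=env.get_obs();T=o['tool_pos'];print(T,o['tool_rot'],o['qpos'],o['grip_width'],o['force'])
f,K,R,t=cam('side')
cv2.imwrite('pics/side12.png',cv2.resize(f[110:260,210:340],None,fx=5.5,fy=4,interpolation=cv2.INTER_CUBIC))
f,K,R,t=cam('top')
cv2.imwrite('pics/top12.png',cv2.resize(f[150:300,180:400],None,fx=3.6,fy=3.6,interpolation=cv2.INTER_CUBIC))
"
```

```text
[0.57658059 0.21227155 0.16512072] [179.88685848 -29.95747358   4.24123424] [  42.94216376   -8.13499024  -68.38873791  117.18663583    6.06366675
   38.17857336 -116.75877028] 0.055560744542219896 [ 0.76537761  0.26411993 -1.21823396]
```

View pics/side12.png

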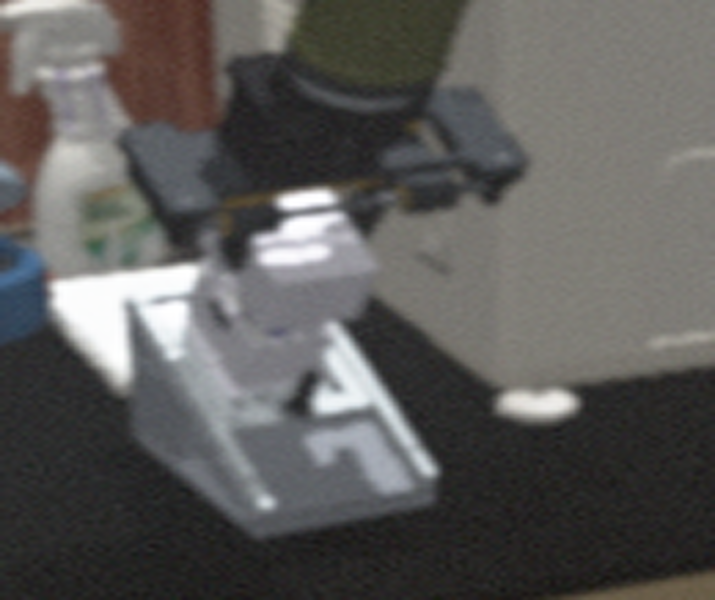

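View pics/top12.png

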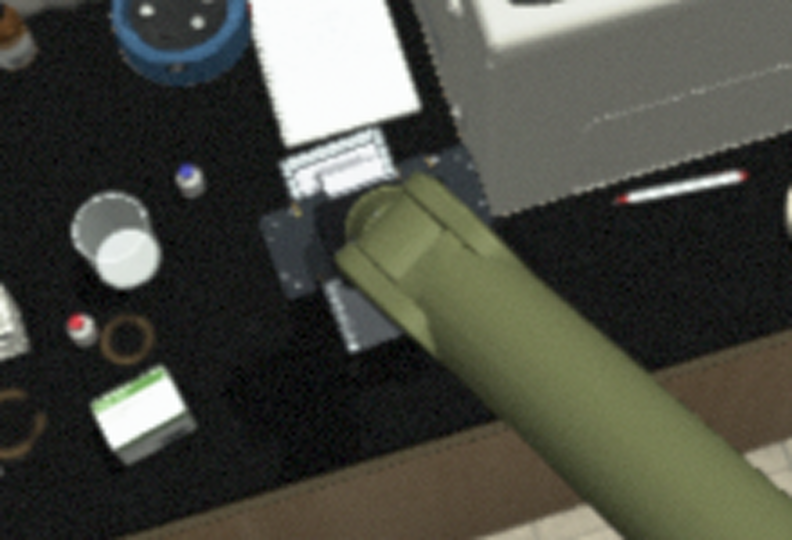

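```bash
python3 -c "
from h import *
to([.48,.2,.25],[180,0,4.2])
"
```

```text
shift [-0.0418  0.0054 -0.1225] turn [ 6.000e-02 -2.994e+01  2.000e-02] n>= 2.5904129315567395 3.4849936484241772
```

Request:
{"op": "servo_tool", "data": {
  "increments": [
    [[-0.003,0,-0.008,0,-1,0,-1],[-0.007,0.001,-0.02,0,-4,0,-1],[-0.011,0.001,-0.032,0,-8,0,-1],[-0.015,0.002,-0.044,0,-11,0,-1],[-0.019,0.003,-0.056,0,-14,0,-1],[-0.023,0.003,-0.068,0,-17,0,-1],[-0.027,0.004,-0.08,0,-20,0,-1],[-0.031,0.004,-0.092,0,-23,0,-1],[-0.035,0.005,-0.104,0,-26,0,-1],[-0.039,0.005,-0.116,0,-28.5,0,-1],[-0.042,0.005,-0.122,0,-29.9,0,-1],[-0.042,0.005,-0.122,0,-29.9,0,-1]]
  ]
}}

```text
time_s: 16.85
tool_pos: [0.4809, 0.2006, 0.2498]
tool_rot: [-179.9, -0.1, 4.2]
force: [0.3, 1.1, -1.7]
grip_width: 0.0555
```

```bash
python3 -c "
from h import *
o=env.get_obs();T=o['tool_pos'];print(T,o['tool_rot'],o['qpos'],o['grip_width'],o['force'])
to([.475,.02,.2],[180,0,4.2])
"
```

```text
[0.48093948 0.20058723 0.24975741] [-1.79925641e+02 -5.27227252e-02  4.20054232e+00] [  38.12957443    7.38783321  -67.97346898   95.02363783    6.86580404
   82.16810908 -116.40724763] 0.055513890696627814 [ 0.30577622  1.07484027 -1.67670133]
shift [-0.0192  0.1797  0.0495] turn [-0.07 -0.05  0.  ] n>= 3.7482168404726415 0.010611768803032414
```

Request:
{"op": "servo_tool", "data": {
  "increments": [
    [[-0.001,0.008,0,0,0,0,-1],[-0.003,0.023,0,0,0,0,-1],[-0.005,0.043,0,0,0,0,-1],[-0.007,0.063,0,0,0,0,-1],[-0.009,0.083,0,0,0,0,-1],[-0.011,0.103,0,0,0,0,-1],[-0.013,0.123,0.01,0,0,0,-1],[-0.015,0.143,0.02,0,0,0,-1],[-0.017,0.16,0.03,0,0,0,-1],[-0.019,0.173,0.04,0,0,0,-1],[-0.019,0.18,0.05,0,0,0,-1],[-0.019,0.18,0.05,0,0,0,-1]]
  ]
}}

```text
time_s: 18.05
tool_pos: [0.4738, 0.0187, 0.1983]
tool_rot: [-180.0, 0.0, 4.1]
force: [0.7, -0.4, -0.7]
grip_width: 0.0555
```

```bash
python3 -c "
from h import *
o=env.get_obs();T=o['tool_pos'];print(T,o['tool_rot'],o['qpos'],o['grip_width'],o['force'])
f,K,R,t=cam('side');np.savez('side13.npz',f=f,K=K,R=R,t=t)
p=proj(K,R,t,T);print(p)
for a,b in ((-43,28),(-43,-28),(43,28)): print([proj(K,R,t,T+U*a/1000+V*b/1000+[0,0,h]).round(1) for h in (-.005,.052)])
x0,y0=int(p[0])-60,int(p[1])-80;print(x0,y0)
cv2.imwrite('pics/side13.png',cv2.resize(f[y0:y0+120,x0:x0+130],None,fx=6,fy=5,interpolation=cv2.INTER_CUBIC))
"
```

```text
[0.47377528 0.01869266 0.19834493] [-1.79990970e+02  3.89635465e-02  4.12750090e+00] [ 53.9140107   -2.25373898 -57.16694215 105.41726766  -1.96150658
  75.85222195 -88.62432092] 0.05553137193346374 [ 0.74234925 -0.37311996 -0.67551228]
[337.12100487 169.81421714]
[array([336.6, 178.8]), array([337.4, 159.3])]
[array([353.8, 175.1]), array([355. , 155.8])]
[array([320.8, 167.9]), array([321.3, 149.1])]
277 89
```

View pics/side13.png

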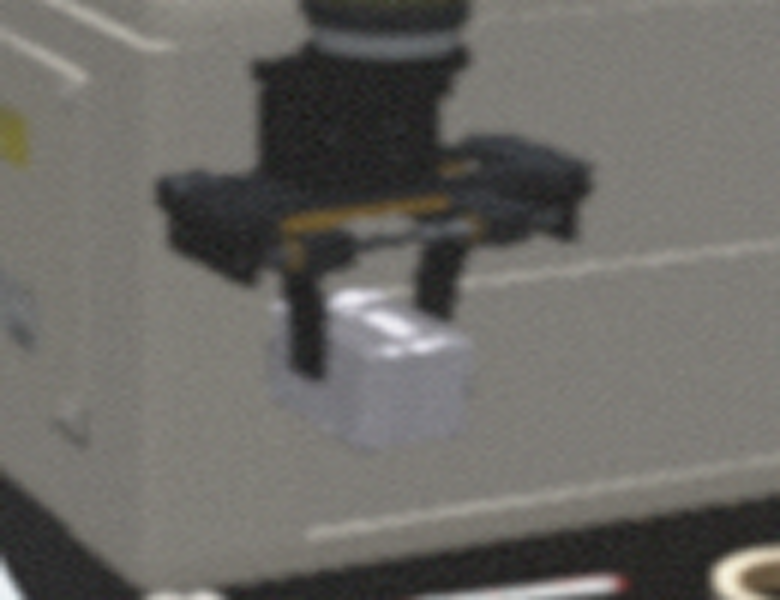

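Request:
{"op": "servo_tool", "data": {
  "increments": [
    [[0,0,0.01,0,0,0,-1],[0,0,0.03,0,0,0,-1],[0,0,0.055,0,0,0,-1],[0,0,0.08,0,0,0,-1],[0,0,0.105,0,0,0,-1],[0,0,0.13,0,0,0,-1],[0,0,0.15,0,0,0,-1],[0,0,0.165,0,0,0,-1],[0,0,0.175,0,0,0,-1],[0,0,0.175,0,0,0,-1]]
  ]
}}

```text
time_s: 19.1
tool_pos: [0.4743, 0.0207, 0.0238]
tool_rot: [-179.9, 0.0, 4.3]
force: [0.3, 0.4, -0.5]
grip_width: 0.0556
```

```bash
python3 -c "
from h import *
o=env.get_obs();T=o['tool_pos'];print(T,o['tool_rot'],o['qpos'],o['grip_width'],o['force'])
f,K,R,t=cam('side');np.savez('side14.npz',f=f,K=K,R=R,t=t)
p=proj(K,R,t,T);print(p)
for a,b in ((-43,28),(-43,-28),(43,28)): print([proj(K,R,t,T+U*a/1000+V*b/1000+[0,0,h]).round(1) for h in (-.005,.052)])
x0,y0=int(p[0])-60,int(p[1])-60;print(x0,y0)
cv2.imwrite('pics/side14.png',cv2.resize(f[y0:y0+100,x0:x0+130],None,fx=6,fy=6,interpolation=cv2.INTER_CUBIC))
"
```

```text
[0.47426165 0.02074247 0.02382139] [-1.79922267e+02  1.30103868e-02  4.30469089e+00] [  47.08439873   13.68108062  -56.77675366  116.90911083   13.66840361
   56.26518718 -102.32042823] 0.05560783611881363 [ 0.34192171  0.44853148 -0.54413116]
[334.17124209 224.19284512]
[array([333.6, 234.4]), array([334.3, 217. ])]
[array([350. , 229.9]), array([351. , 212.7])]
[array([318.7, 221.5]), array([319.1, 204.7])]
274 164
```

View pics/side14.png

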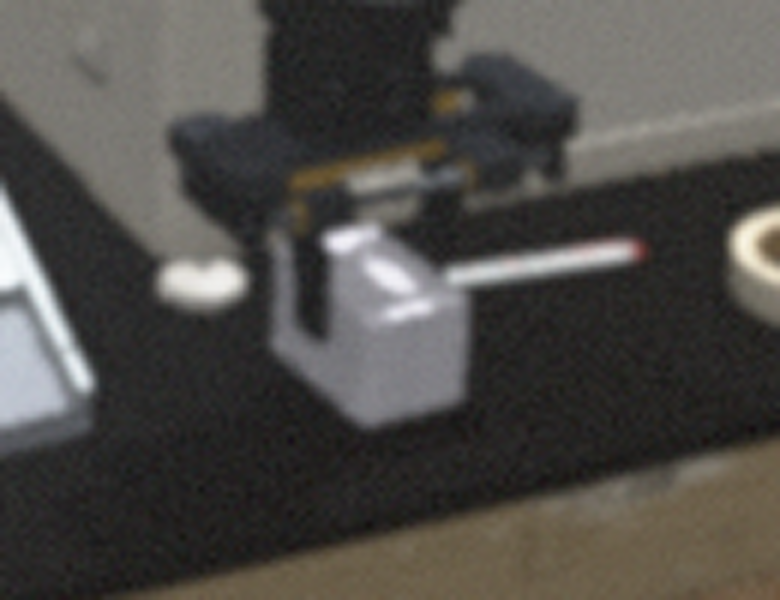

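Request:
{"op": "servo_tool", "data": {
  "increments": [
    [[0,0,0.005,0,0,0,-1],[0,0,0.009,0,0,0,-1],[0,0,0.012,0,0,0,-1],[0,0,0.014,0,0,0,-1],[0,0,0.015,0,0,0,-1]]
  ]
}}

```text
time_s: 19.65
tool_pos: [0.4752, 0.0198, 0.0098]
tool_rot: [180.0, -0.1, 4.2]
force: [-0.0, 1.3, 0.0]
grip_width: 0.0558
```

Request:
{"op": "servo_tool", "data": {
  "increments": [
    [[0,0,0.001,0,0,0,-1],[0,0,0.002,0,0,0,-1],[0,0,0.003,0,0,0,-1]]
  ]
}}

```text
time_s: 19.95
tool_pos: [0.4753, 0.0198, 0.0069]
tool_rot: [180.0, -0.1, 4.2]
force: [-0.0, -0.3, -0.9]
grip_width: 0.0557
```

Request:
{"op": "servo_tool", "data": {
  "increments": [
    [[0,0,0.001,0,0,0,-1],[0,0,0.002,0,0,0,-1],[0,0,0.002,0,0,0,-1]]
  ]
}}

```text
time_s: 20.25
tool_pos: [0.4754, 0.0198, 0.0063]
tool_rot: [179.9, -0.1, 4.2]
force: [-5.3, -0.5, 14.2]
grip_width: 0.056
```

Request:
{"op": "servo_tool", "data": {
  "increments": [
    [[0,0,-0.001,0,0,0,-1],[0,0,-0.001,0,0,0,-1]]
  ]
}}

```text
time_s: 20.45
tool_pos: [0.4756, 0.0199, 0.0064]
tool_rot: [180.0, -0.1, 4.2]
force: [-1.0, -0.3, 4.7]
grip_width: 0.0557
```

```bash
python3 -c "
from h import *
o=env.get_obs();print(o['tool_pos'],o['tool_rot'],o['force'],o['grip_width'])
f,K,R,t=cam('side');cv2.imwrite('pics/side15.png',cv2.resize(f[170:260,270:400],None,fx=6,fy=6,interpolation=cv2.INTER_CUBIC))
"
```

```text
[0.47562132 0.01988571 0.00637227] [ 1.79978328e+02 -1.37143405e-01  4.23251675e+00] [-0.95488687 -0.29134862  4.7055642 ] 0.05569771562049637
```

View pics/side15.png

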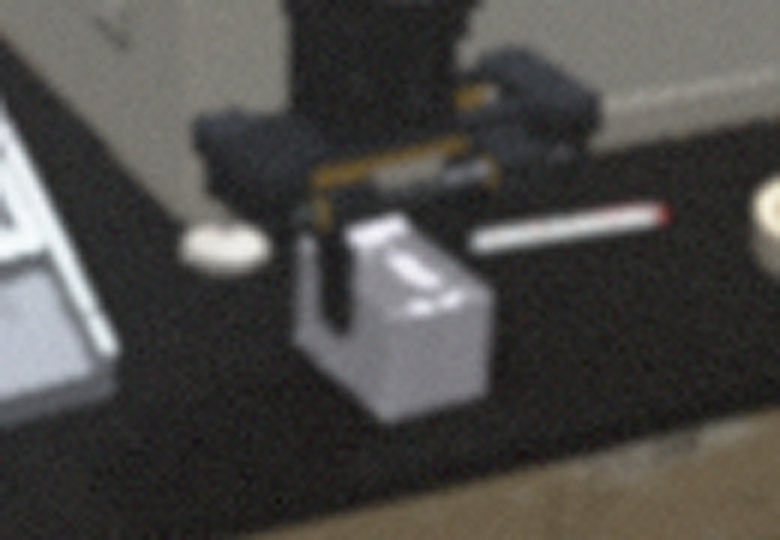

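Lid stands flat on the counter (near bottom corner at px ≈ (334.5, 240)), light contact. Release and lift off.

Request:
{"op": "servo_tool", "data": {
  "increments": [
    [[0,0,0,0,0,0,0.6],[0,0,0,0,0,0,1],[0,0,0,0,0,0,1],[0,0,0,0,0,0,1],[0,0,0,0,0,0,1],[0,0,0,0,0,0,1],[0,0,0,0,0,0,1],[0,0,0,0,0,0,1],[0,0,-0.01,0,0,0,1],[0,0,-0.03,0,0,0,1],[0,0,-0.06,0,0,0,1],[0,0,-0.1,0,0,0,1],[0,0,-0.14,0,0,0,1],[0,0,-0.18,0,0,0,1],[0,0,-0.18,0,0,0,1],[0,0,-0.18,0,0,0,1]]
  ]
}}

```text
time_s: 22.1
tool_pos: [0.4755, 0.0198, 0.187]
tool_rot: [179.9, -0.2, 4.2]
force: [0.0, -0.7, 0.0]
grip_width: 0.0869
```

```bash
python3 -c "
from h import *
o=env.get_obs();print(o['tool_pos'],o['force'],o['grip_width'])
f,K,R,t=cam('side');cv2.imwrite('pics/side16.png',cv2.resize(f[140:260,150:450],None,fx=2.6,fy=2.6,interpolation=cv2.INTER_CUBIC))
for h in (0,.057): print([proj(K,R,t,np.array([.4755,.02,h])+U*a/1000+V*b/1000).round(1) for a,b in ((-43,28),(-43,-28),(43,28))])
cv2.imwrite('pics/side16z.png',cv2.resize(f[170:260,270:400],None,fx=6,fy=6,interpolation=cv2.INTER_CUBIC))
f,K,R,t=cam('top');cv2.imwrite('pics/top16.png',cv2.resize(f[150:300,180:480],None,fx=2.6,fy=2.6,interpolation=cv2.INTER_CUBIC))
f,K,R,t=cam('wrist');cv2.imwrite('pics/w16.png',f)
"
```

```text
[0.47547319 0.01975481 0.18696654] [ 0.00196307 -0.68944853  0.02838419] 0.0869133019206265
[array([333.4, 239.8]), array([349.7, 235.2]), array([318.6, 226.7])]
[array([334.1, 222.6]), array([350.6, 218.2]), array([319. , 210.1])]
```

View pics/side16.png

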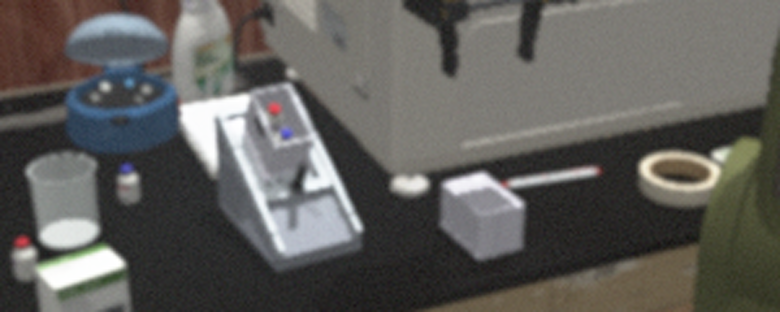

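View pics/side16z.png

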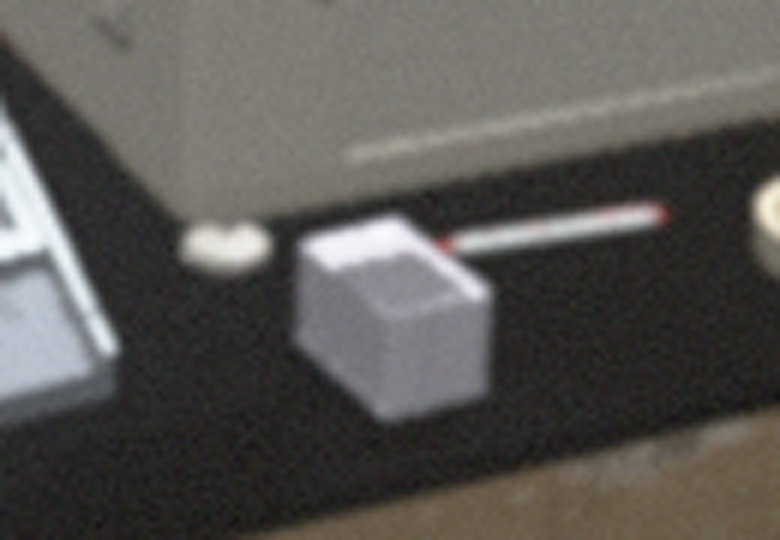

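View pics/w16.png

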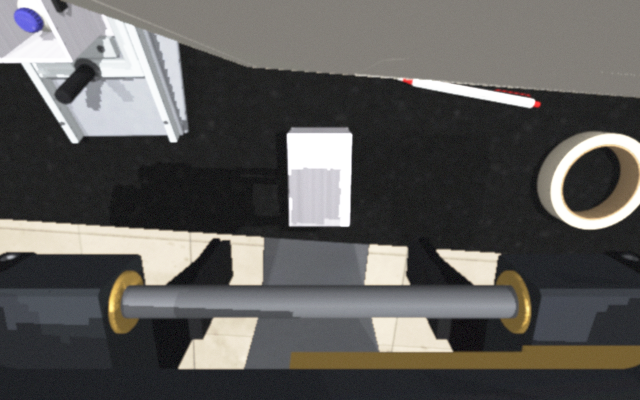

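View pics/top16.png

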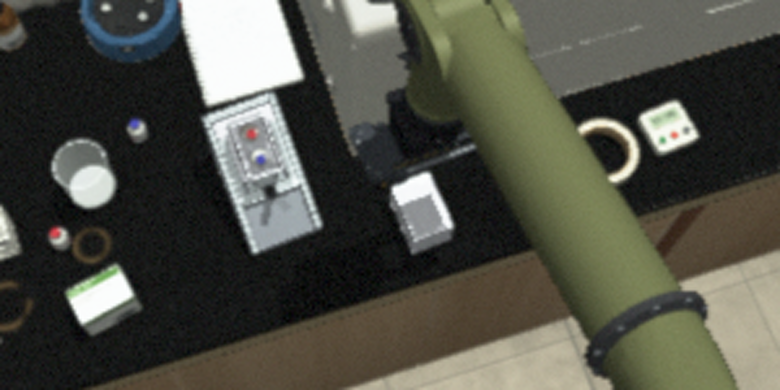

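```bash
python3 -c "
from h import *
print(env.get_obs()['joint_velocities'].round(2));print(env.sign_off())"
```

```text
[-0.16  0.56  0.09  0.13  0.06 -0.08 -0.05]
the job is handed in; nothing more can be done
None
```

I pushed the fork home, drew the lid off along the slope and stood it mouth down on bare counter right of the dock. I then retracted the open gripper and handed the job in at about 22 s; no verdict was reported.

- **Fork:** it stalled against its stop at 14 N. The post's image position gives a travel of about 67 ± 3 mm, with the stop at 66 mm. I read that before the draw and did not re-measure it afterwards.
- **Lid draw:** the drag was about 18 N and then fell away. The lid came off straight after about 61 mm.
- **Lid placed:** it stands at about (0.475, 0.02), roughly 0.19 m right of the dock centre. Its corners match a level lid at counter height to within about 2 px.
- **Base and other things:** in the last pictures the base sits in the dock under the fork. The timer, tape, carton, pen, bottles and glass look unmoved; I judged this by eye, without numbers.

**What went wrong:** my first push passed over the post without moving the fork. In the pictures the fingertips are about 20 mm short of the reported TCP, which does not match the interface text. I allowed for this in the second push and in the grasp.

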